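Reload the sample changer and lock its keeper bar

TASK

Reload the sample changer: first pull its valve knob fully out, and leave it out while you move every used open beaker from the bays into the grey waste tray, standing upright, and stand every capped jar from the bench upright in a bay of its own. Once all is loaded, with the bar still swung open until then, swing the keeper bar shut into its detent across the front of the bays, and only then push the knob fully home. Leave the bottles and the spatula on the bench alone.

Things in the scene. Friction and masses are not known exactly. Their poses are not given: they have to be found in the camera images.
- changer: the sample changer, a white bench unit that does not move: base 130 x 399 x 12 mm thick (own y -180 to +219 mm), a row of four bays on it, a valve housing at its right end and a keeper bar hinged at its left front corner. Origin: on the bench (underside), mid depth; x away from the robot (front is -x), y to the robot's left, z up
- bay_row (a point): middle of the row of bays, on their floor: changer x +6, y +55, z 12 mm. Four bays, open in front and on top, centres at y +157, +89, +21, -47 mm, 62 mm wide between 6 mm dividers (x -35 to +40, tops at z 34 mm; outer ones at y 191 and -81); low back wall x 40 to 46, top z 28 mm. All in the changer frame
- housing_top (a point): centre of the top of the white valve housing (changer x -30 to +65, y -86 to -171 mm, top at z 90 mm); the pull knob sticks out of its front. Beside it, at x -55, y -93 mm, the detent block for the bar's free end, top z 36 mm
- bar (a joint): the keeper bar's angle in rad: 0 shut (straight across the front of the bays, in its detent), grows as its free end swings out towards the robot, up to 1.5. The over-centre detent pulls the bar shut once it is within about 0.15 rad of shut; until then it resists with up to 0.8 N m (5.5 N at the peg); from 0.9 rad up it stays where left
- bar_hinge (a point): the keeper bar's upright hinge axis, at bar underside height (z 40 mm); in the changer frame at x -55, y +199 mm. The bar is a flat steel bar 299 mm long, 12 mm thick and 18 mm tall (z 40 to 58 mm) and swings level about this axis; shut, it points along the changer's -y
- bar_peg (a point): grip point on the white upright round peg, 14 mm in diameter, standing on the keeper bar 144 mm from the hinge axis; the peg runs from z 58 to z 100 mm, this point is at z 85 mm
- knob (a joint): how far the pull knob is out, in m: 0 fully home, 0.030 fully out; pulled out along the changer's -x, towards the robot. Snap detent: it takes up to 8 N to move, resists until the halfway point and then snaps on to the other end
- knob_grip (a point): centre of the bare-metal knob head, a round 30 mm diameter, 26 mm long (along the changer's x) cylinder on a 10 mm steel stem, axis level at z 55 mm; home, it lies at x -105, y -128 mm in the changer frame
- jar0: capped sample jar: brown glass cylinder 54 mm in diameter and 48 mm high, with a narrower white cap (46 mm diameter, 14 mm) on top, 62 mm high in all, about 180 g, bottom-heavy; stands upright on the bench at first. Origin: centre of its underside, z up when upright. May be absent
- jar1: capped sample jar: brown glass cylinder 54 mm in diameter and 48 mm high, with a narrower white cap (46 mm diameter, 14 mm) on top, 62 mm high in all, about 180 g, bottom-heavy; stands upright on the bench at first. Origin: centre of its underside, z up when upright. May be absent
- jar2: capped sample jar: brown glass cylinder 54 mm in diameter and 48 mm high, with a narrower white cap (46 mm diameter, 14 mm) on top, 62 mm high in all, about 180 g, bottom-heavy; stands upright on the bench at first. Origin: centre of its underside, z up when upright. May be absent
- jar3: capped sample jar: brown glass cylinder 54 mm in diameter and 48 mm high, with a narrower white cap (46 mm diameter, 14 mm) on top, 62 mm high in all, about 180 g, bottom-heavy; stands upright on the bench at first. Origin: centre of its underside, z up when upright. May be absent
- beaker0: used beaker: clear glass cup open at the top, no cap, 46 mm in diameter, 66 mm high, walls 3 mm, about 80 g; at first stands upright in one of the four bays of the changer. Origin: centre of its underside, z up when upright. May be absent
- beaker1: used beaker: clear glass cup open at the top, no cap, 46 mm in diameter, 66 mm high, walls 3 mm, about 80 g; at first stands upright in one of the four bays of the changer. Origin: centre of its underside, z up when upright. May be absent
- beaker2: used beaker: clear glass cup open at the top, no cap, 46 mm in diameter, 66 mm high, walls 3 mm, about 80 g; at first stands upright in one of the four bays of the changer. Origin: centre of its underside, z up when upright. May be absent
- beaker3: used beaker: clear glass cup open at the top, no cap, 46 mm in diameter, 66 mm high, walls 3 mm, about 80 g; at first stands upright in one of the four bays of the changer. Origin: centre of its underside, z up when upright. May be absent
- tray: grey open waste tray standing on the bench to the robot's right, 130 (x) x 200 (y) x 30 mm high, walls and floor 5 mm; does not move. Origin: centre of its underside
- reagent: bystander: brown reagent bottle with a red cap, 64 mm in diameter, 140 mm high, standing; origin centre of its underside. Leave alone
- washbottle: bystander: white plastic bottle, 68 mm in diameter, 160 mm high, standing; origin centre of its underside. Leave alone
- spatula: bystander: flat steel lab spatula 155 mm long, 5 mm thick, lying; leave alone
Things that resemble listed ones, but are neither listed nor needed, are in the scene too. Leave any pink or yellow look-alike of the jar3 alone.

How it is judged:
On the way, in this order (a step that is already met when the one before it is completed fails the run):
1. the valve knob is pulled out (value of joint knob above 0.024 m), for 0.2 s.
2. with the knob out and the keeper bar still open, all used beakers stand in the waste tray and all jars stand in bays (x of jar0 in the frame of changer between -0.024 and 0.02 m and y of jar0 in the frame of changer between -0.081 and 0.191 m and z of jar0 in the frame of changer between 0.006 and 0.02 m and angle between each of jar0, jar1, jar2, jar3's own z axis and vertical below 0.12 rad and x of jar1 in the frame of changer between -0.024 and 0.02 m and y of jar1 in the frame of changer between -0.081 and 0.191 m and z of jar1 in the frame of changer between 0.006 and 0.02 m and x of jar2 in the frame of changer between -0.024 and 0.02 m and y of jar2 in the frame of changer between -0.081 and 0.191 m and z of jar2 in the frame of changer between 0.006 and 0.02 m and x of jar3 in the frame of changer between -0.024 and 0.02 m and y of jar3 in the frame of changer between -0.081 and 0.191 m and z of jar3 in the frame of changer between 0.006 and 0.02 m and x of beaker0 in the frame of tray between -0.06 and 0.06 m and y of beaker0 in the frame of tray between -0.095 and 0.095 m and z of beaker0 in the frame of tray between -0.002 and 0.016 m and angle between each of beaker0, beaker1, beaker2, beaker3's own z axis and vertical below 0.2 rad and x of beaker1 in the frame of tray between -0.06 and 0.06 m and y of beaker1 in the frame of tray between -0.095 and 0.095 m and z of beaker1 in the frame of tray between -0.002 and 0.016 m and x of beaker2 in the frame of tray between -0.06 and 0.06 m and y of beaker2 in the frame of tray between -0.095 and 0.095 m and z of beaker2 in the frame of tray between -0.002 and 0.016 m and x of beaker3 in the frame of tray between -0.06 and 0.06 m and y of beaker3 in the frame of tray between -0.095 and 0.095 m and z of beaker3 in the frame of tray between -0.002 and 0.016 m and value of joint knob above 0.024 m and value of joint bar above 0.3 rad), for 0.2 s.
3. the keeper bar is shut in its detent, knob still out, jars in their bays (x of jar0 in the frame of changer between -0.024 and 0.02 m and y of jar0 in the frame of changer between -0.081 and 0.191 m and z of jar0 in the frame of changer between 0.006 and 0.02 m and angle between each of jar0, jar1, jar2, jar3's own z axis and vertical below 0.12 rad and x of jar1 in the frame of changer between -0.024 and 0.02 m and y of jar1 in the frame of changer between -0.081 and 0.191 m and z of jar1 in the frame of changer between 0.006 and 0.02 m and x of jar2 in the frame of changer between -0.024 and 0.02 m and y of jar2 in the frame of changer between -0.081 and 0.191 m and z of jar2 in the frame of changer between 0.006 and 0.02 m and x of jar3 in the frame of changer between -0.024 and 0.02 m and y of jar3 in the frame of changer between -0.081 and 0.191 m and z of jar3 in the frame of changer between 0.006 and 0.02 m and x of beaker0 in the frame of tray between -0.06 and 0.06 m and y of beaker0 in the frame of tray between -0.095 and 0.095 m and z of beaker0 in the frame of tray between -0.002 and 0.016 m and angle between each of beaker0, beaker1, beaker2, beaker3's own z axis and vertical below 0.2 rad and x of beaker1 in the frame of tray between -0.06 and 0.06 m and y of beaker1 in the frame of tray between -0.095 and 0.095 m and z of beaker1 in the frame of tray between -0.002 and 0.016 m and x of beaker2 in the frame of tray between -0.06 and 0.06 m and y of beaker2 in the frame of tray between -0.095 and 0.095 m and z of beaker2 in the frame of tray between -0.002 and 0.016 m and x of beaker3 in the frame of tray between -0.06 and 0.06 m and y of beaker3 in the frame of tray between -0.095 and 0.095 m and z of beaker3 in the frame of tray between -0.002 and 0.016 m and value of joint knob above 0.024 m and value of joint bar below 0.04 rad), for 0.2 s.
4. the knob is pushed home (value of joint knob below 0.004 m and value of joint bar below 0.04 rad), for 0.2 s.
At the end, for the whole second after the job is handed in: All jars stand upright (within 7 degrees) on the bay floors, between the end dividers and behind the bar; all used beakers stand upright (within 11 degrees) on the floor of the waste tray; the bar is shut (under 0.04 rad), the knob home (under 4 mm), everything at rest and released (all of step 4 and x of jar0 in the frame of changer between -0.024 and 0.02 m and y of jar0 in the frame of changer between -0.081 and 0.191 m and z of jar0 in the frame of changer between 0.006 and 0.02 m and angle between each of jar0, jar1, jar2, jar3's own z axis and vertical below 0.12 rad and x of jar1 in the frame of changer between -0.024 and 0.02 m and y of jar1 in the frame of changer between -0.081 and 0.191 m and z of jar1 in the frame of changer between 0.006 and 0.02 m and x of jar2 in the frame of changer between -0.024 and 0.02 m and y of jar2 in the frame of changer between -0.081 and 0.191 m and z of jar2 in the frame of changer between 0.006 and 0.02 m and x of jar3 in the frame of changer between -0.024 and 0.02 m and y of jar3 in the frame of changer between -0.081 and 0.191 m and z of jar3 in the frame of changer between 0.006 and 0.02 m and x of beaker0 in the frame of tray between -0.06 and 0.06 m and y of beaker0 in the frame of tray between -0.095 and 0.095 m and z of beaker0 in the frame of tray between -0.002 and 0.016 m and angle between each of beaker0, beaker1, beaker2, beaker3's own z axis and vertical below 0.2 rad and x of beaker1 in the frame of tray between -0.06 and 0.06 m and y of beaker1 in the frame of tray between -0.095 and 0.095 m and z of beaker1 in the frame of tray between -0.002 and 0.016 m and x of beaker2 in the frame of tray between -0.06 and 0.06 m and y of beaker2 in the frame of tray between -0.095 and 0.095 m and z of beaker2 in the frame of tray between -0.002 and 0.016 m and x of beaker3 in the frame of tray between -0.06 and 0.06 m and y of beaker3 in the frame of tray between -0.095 and 0.095 m and z of beaker3 in the frame of tray between -0.002 and 0.016 m and linear speed of each of jar0, jar1, jar2, jar3, beaker0, beaker1, beaker2, beaker3 below 0.03 m/s); the robot touches nothing.
It fails at once if the reagent is pushed aside by more than 4 cm or tipped (distance of reagent from where it was at the start of the episode above 0.04 m or angle between reagent's own z axis and vertical above 0.5 rad).
It fails at once if the washbottle is pushed aside by more than 4 cm or tipped (distance of washbottle from where it was at the start of the episode above 0.04 m or angle between washbottle's own z axis and vertical above 0.5 rad).
It fails at once if the spatula is pushed aside by more than 4 cm or tipped (distance of spatula from where it was at the start of the episode above 0.04 m).
Of jar0, jar1, jar2, jar3 only 2 to 4 are there at a start; the rules pass over those that are not, and their reading is None.
Of beaker0, beaker1, beaker2, beaker3 only 1 to 2 are there at a start; the rules pass over those that are not, and their reading is None.
At some moment in a run one of jar0, jar1, jar2, jar3 may be knocked a few centimetres aside while the robot is not near it.
It also fails if it takes over 210 s, if anything falls off the work surface, if the arm or the gripper's body presses on something with over 40 N, if the wrist force passes 120 N, or if a joint passes its speed limit or range.

ROBOT

A 7-joint arm with a two-finger parallel gripper is mounted at the origin on the work surface. World frame = base frame: x ahead of the robot, y to its left, z up, the work surface at z = 0. Lengths are in m, angles in rad, forces in N, time in s.
With the tool pointing down it reaches from about 0.425 to 1.025 m from the base axis. Payload 9.4 kg.
Tool frame: the origin (TCP) lies on the centre line of the jaws, within the pads' length; the fingertips stand 11 mm ahead of it and the grasp point (between the pads) lies 8 mm behind it; z points along the fingers, y is the line along which they close (so a half turn about z gives the same grasp; the last joint's range is limited). The gripper opens to 85 mm and grips with 20 to 120 N. Pads are 22 mm wide; open, the fingers measure 114 mm over their backs; the gripper's body (76 mm by 85 mm) begins 54 mm behind the grasp point. The pads swing forward as they close: fully open they stand 13 mm farther back than shut.
Start: joints at [-1.202, 0.599, -0.003, 1.599, 0.002, 0.943, -0.08], TCP at [0.313, 0.654, 0.205] pointing down, gripper open.
Joint ranges: [-2.57, 2.57], [-0.35, 1.97], [-1.29, 1.29], [0.11, 2.56], [-1.05, 4.19], [0.11, 1.86], [-2.63, 2.63]. Speed limits (rad/s): [2.22, 2.22, 3.01, 3.01, 3.14, 3.14, 3.14].

INTERFACE

Orientations are given as a unit quaternion [w, x, y, z].
In Python, from rig import ctrl, get_image, get_calibration gives the robot as it stands.
- The arm moves only by the shell command python3 -m inch 'ROWS'. ROWS is JSON, a list of rows, each an object with "gripper": the closure, from -1 (fully open) to 1 (shut); "delta_pos": the shift along the tool's x, y, z in units of 0.02 m (1.0 is 0.02 m), a list of three; "rotation": the turn, a rotation vector about the tool's x, y, z in units of 0.12 rad (1.0 is 0.12 rad), a list of three. A call has exactly 8 rows; each row shifts and turns the commanded pose from where the row before left it, along the tool's axes as they then stand; what a row does not reach is not made up. A row lasts 1/8 s, in which the tool goes at most 62.5 mm and 10.7 degrees, less where a joint would pass 70% of its speed; a pose out of reach is approached as far as the arm can. A call with a number of a shift or a turn outside -1 to 1 is refused whole. A call with a gripper value outside its range is refused whole. The fingers move at their own pace and stop on an object; the grip force is fixed at half the most. Time passes only in rows, so rows that do not move let the fingers close, or fill a call up. It gives the time, the measured TCP pose, the force, the opening and the grip force at its end, in the units of the state.
- ctrl.get_obs(): the state, without advancing time (a new reading comes with each control period).
- get_image(name): name is "side" or "top" or "wrist"; returns the picture (480x640x3 uint8, red, green, blue); there is no depth.
- get_calibration(name): a dict with "K" (3x3 intrinsics, pixels), "rvec" (rotation vector, rad) and "tvec" (3), from world to camera coordinates, as OpenCV has them. Camera axes: x right, y down, z forward; pixel columns grow to the right and rows downward; lengths in m; the calibration is good to about 2 mm. A picture is of the moment at which its call begins: read the wrist's pose just before it. get_calibration takes no time and is no camera call; for the wrist camera it gives the pose at the moment of the call.
- ctrl.job_done(): hands the job in; it is judged then, once.
The state is a dict: "time": time; "joints": joint angles; "qd": joint speeds; "tau": joint torques, N m; "position": TCP position; "eef_rot": TCP orientation; "ft_force": force on the tool from outside, world axes, zero at the start; "moment": the same for the moment, N m; "finger_gap": finger opening in m; "grip_force": force on a finger pad.
Only numpy, scipy, OpenCV 4.12 (cv2) and the standard library are available. Lean on these libraries where they do the work, as an engineer would, in place of code of your own. Each camera call takes 0.05 s, during which the arm holds its last target. There are 200 camera calls.

## Working session

There is one attempt and no reset: what is moved stays moved. The work goes in short steps, Python scripts to look and compute and a shell command to move; the robot and the scene stay as the last step left them, time stands still between calls to the robot, and variables do not carry over. Pictures are saved under pics/ and viewed, at most 14 in all, crops included, and the job is handed in when it is done.

```bash
mkdir -p pics; ls
cat > h.py <<'E'
import numpy as np, cv2
from rig import ctrl, get_image, get_calibration
def cal(n):
    c=get_calibration(n); R=cv2.Rodrigues(np.array(c["rvec"],float))[0]; return np.array(c["K"],float),R,np.array(c["tvec"],float).ravel()
def ray(c,u,v):
    K,R,t=c; d=R.T@np.linalg.inv(K)@np.array([u,v,1.]); return -R.T@t,d/np.linalg.norm(d)
def onz(c,u,v,z):
    o,d=ray(c,u,v); return o+d*(z-o[2])/d[2]
def cross(c1,p1,c2,p2):
    o1,d1=ray(c1,*p1);o2,d2=ray(c2,*p2)
    s=np.linalg.lstsq(np.stack([d1,-d2],1),o2-o1,rcond=None)[0]
    a,b=o1+s[0]*d1,o2+s[1]*d2; return (a+b)/2,np.linalg.norm(a-b)
def proj(c,P):
    K,R,t=c; q=K@(R@np.array(P,float)+t); return q[:2]/q[2]
def snap(n,f):
    c=cal(n); im=get_image(n); cv2.imwrite("pics/"+f,im[:,:,::-1]); return c,im
E
python3 - <<'E'
from h import *
for n in("top","side","wrist"):
    c,_=snap(n,n+"0.png"); print(n,(-c[1].T@c[2]).round(3), c[1][2].round(3), c[0][0,0].round(0))
o=ctrl.get_obs(); print(o)
E
```

```text
pics
top [0.398 0.044 1.057] [ 0.125  0.004 -0.992] 463.0
side [ 0.197 -0.62   0.953] [ 0.264  0.583 -0.768] 469.0
wrist [0.253 0.682 0.373] [ 0.233 -0.113 -0.966] 350.0
{'time': 0.15, 'joints': array([-1.20169198,  0.59995294, -0.00252332,  1.59991651,  0.0017722 ,
        0.94287969, -0.07977313]), 'qd': array([ 0.00111917, -0.00346347,  0.00044158, -0.00213857,  0.00032852,
       -0.00019251,  0.0003344 ]), 'tau': array([ 3.74517535e-03, -7.76998687e+01,  1.56689890e+00, -2.58237594e+01,
        1.24426305e-02,  6.86415180e-03, -8.16642327e-07]), 'position': array([0.31246448, 0.65380943, 0.20451784]), 'eef_rot': array([-7.82091336e-05,  2.21035397e-01,  9.75265615e-01, -5.71821036e-04]), 'ft_force': array([-0.83518941,  0.19875756,  0.32678929]), 'moment': array([ 0.01393612, -0.00742672,  0.0339217 ]), 'grip_force': 0.0, 'finger_gap': 0.08542430059769648}
```

View pics/top0.png

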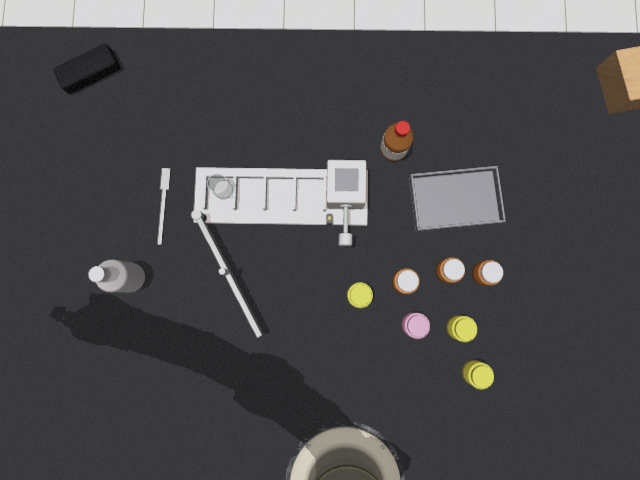

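View pics/side0.png

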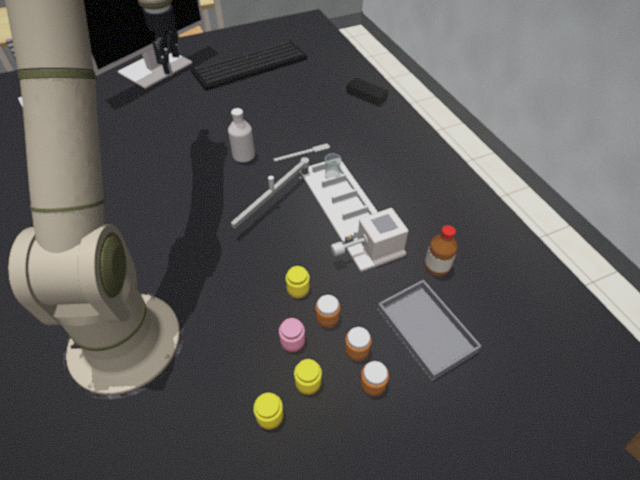

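Run:
```python
import cv2
a=cv2.imread("pics/top0.png"); c=cv2.resize(a[155:255,180:380],None,fx=4,fy=4,interpolation=cv2.INTER_CUBIC)
cv2.imwrite("pics/c1.png",c)
from h import *
def blobs(f,mask_fn,lo=60):
    im=cv2.imread(f); m=mask_fn(im.astype(int)); n,l,s,ct=cv2.connectedComponentsWithStats(m.astype(np.uint8))
    return [(ct[i].round(1),int(s[i,4]),s[i,:4].tolist()) for i in range(1,n) if s[i,4]>lo]
wh=lambda i:(i.min(2)>150)&(i.max(2)-i.min(2)<40)
for n in("top","side"):
    print(n)
    for b in blobs(f"pics/{n}0.png",wh): print(b)
```

```text
top
(array([331.3,  14.3]), 18924, [0, 0, 640, 33])
(array([281.6, 197. ]), 9660, [191, 160, 176, 115])
(array([163. , 198.8]), 377, [158, 168, 12, 77])
(array([455.2, 199.7]), 3991, [412, 172, 89, 57])
(array([453.7, 269.1]), 356, [444, 259, 21, 21])
(array([107.5, 275.6]), 616, [89, 260, 37, 31])
(array([492.1, 271.8]), 355, [482, 261, 21, 22])
(array([407.6, 280.6]), 360, [398, 270, 21, 22])
(array([243.1, 305.1]), 366, [226, 274, 36, 63])
(array([416.6, 325.4]), 376, [405, 313, 24, 25])
(array([302.3, 464.9]), 510, [290, 447, 26, 33])
side
(array([507.8, 185.6]), 11043, [340, 25, 300, 316])
(array([408.2,  40.5]), 251, [394, 29, 32, 27])
(array([177.4,  61.7]), 195, [169, 54, 22, 17])
(array([423.1,  62.2]), 61, [417, 54, 13, 17])
(array([141.7,  72.8]), 669, [118, 59, 47, 28])
(array([459.3,  85.8]), 876, [434, 64, 51, 59])
(array([510.,  99.]), 161, [498, 87, 24, 23])
(array([516. , 134.8]), 1343, [486, 96, 60, 80])
(array([236.5, 111.5]), 71, [231, 108, 12, 8])
(array([238.6, 129.3]), 238, [228, 122, 23, 15])
(array([305. , 151.2]), 170, [274, 144, 56, 17])
(array([291.2, 171.6]), 167, [274, 158, 35, 30])
(array([350.9, 205.3]), 3488, [304, 158, 104, 85])
(array([581.1, 195.6]), 832, [552, 169, 68, 57])
(array([251.2, 206.5]), 193, [232, 190, 40, 34])
(array([ 19.6, 254.8]), 760, [9, 228, 26, 54])
(array([ 64.7, 260.2]), 2177, [29, 228, 74, 52])
(array([361.3, 253. ]), 709, [332, 234, 73, 36])
(array([425.3, 328.9]), 2151, [385, 290, 82, 81])
(array([327.4, 303.7]), 309, [317, 295, 21, 19])
(array([358.4, 336.7]), 356, [348, 327, 22, 20])
(array([ 79.1, 367.2]), 699, [67, 340, 28, 51])
(array([375.1, 372. ]), 414, [364, 361, 23, 23])
(array([116.3, 388.8]), 149, [99, 386, 36, 7])
```

View pics/c1.png

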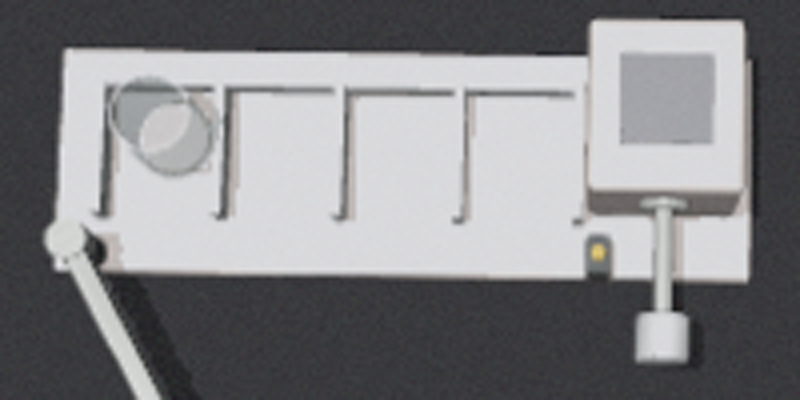

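I see one beaker (leftmost bay), three white-capped jars, the knob home and the bar open. The crop gives base corners (196,167.5), (194.5,223) and (367.5,225.7), and the inset centre (346.7,179.5).

Run:
```python
from h import *
T=cal("top");S=cal("side")
print("jars")
for a,b in (((407.6,280.6),(327.4,303.7)),((453.7,269.1),(358.4,336.7)),((492.1,271.8),(375.1,372))):
    p,e=cross(T,a,S,b); print(p.round(4),round(e,4),onz(T,*a,.062).round(4),onz(S,*b,.060).round(4))
p=[onz(T,180+x/4,155+y/4,.012)[:2] for x,y in((65,50),(58,272),(750,283))]
print("base BL FL FR",np.round(p,4), np.linalg.norm(p[0]-p[1]),np.linalg.norm(p[1]-p[2]))
h=[onz(T,180+x/4,155+y/4,.09)[:2] for x,y in((592,20),(747,22),(745,192),(590,190))]
print("housing",np.round(h,4),np.mean(h,0), np.linalg.norm(h[0]-h[1]),np.linalg.norm(h[1]-h[2]))
print("inset",onz(T,346.7,179.5,.09).round(4),cross(T,(346.7,179.5),S,(384,224)))
print("knob head top",[onz(T,180+x/4,155+y/4,.07).round(4) for x,y in((637,314),(688,314),(688,362),(635,362))])
print("peg",onz(T,222.5,271,.1),cross(T,(222.5,271),S,(271,179)))
print("hinge",onz(T,196.5,214.5,.062))
print("tray",[onz(T,u,v,.03)[:2].round(4) for u,v in((411,174),(497,167),(504,221),(417,229))])
print("tray out",[onz(S,u,v,.03)[:2].round(4) for u,v in((379,303),(423,283),(480,346),(434,374))])
```

```text
jars
[ 0.4366 -0.1289  0.0606] 0.0023 [ 0.4377 -0.1291  0.062 ] [ 0.4357 -0.1283  0.06  ]
[ 0.4625 -0.2283  0.0605] 0.0021 [ 0.4634 -0.2282  0.062 ] [ 0.4616 -0.2278  0.06  ]
[ 0.4577 -0.3108  0.0599] 0.002 [ 0.4585 -0.3104  0.062 ] [ 0.4567 -0.3106  0.06  ]
base BL FL FR [[ 0.696   0.3499]
 [ 0.5655  0.3478]
 [ 0.5635 -0.0476]] 0.13048875617941305 0.39546918388722857
housing [[ 0.6933  0.0441]
 [ 0.6931 -0.0392]
 [ 0.6    -0.0381]
 [ 0.6002  0.0442]] [0.64666952 0.00275885] 0.08334154161146626 0.09308233449003644
inset [0.6508 0.0037 0.09  ] (array([0.6495621 , 0.00408896, 0.08988369]), np.float64(0.002520357666852104))
knob head top [array([0.5368, 0.0182, 0.07  ]), array([ 0.5371, -0.0092,  0.07  ]), array([ 0.5111, -0.0093,  0.07  ]), array([0.5108, 0.0191, 0.07  ])]
peg [0.45165655 0.25963547 0.1       ] (array([0.45093954, 0.26133117, 0.09389146]), np.float64(0.00221063325306781))
hinge [0.57632817 0.32979789 0.062     ]
tray [array([ 0.6808, -0.145 ]), array([ 0.6993, -0.341 ]), array([ 0.5747, -0.3523]), array([ 0.5545, -0.1569])]
tray out [array([ 0.5522, -0.1581]), array([ 0.6736, -0.1522]), array([ 0.6984, -0.3404]), array([ 0.574 , -0.3534])]
```

Run:
```python
import cv2
a=cv2.imread("pics/side0.png"); c=cv2.resize(a[140:280,225:425],None,fx=4,fy=4,interpolation=cv2.INTER_CUBIC)
cv2.imwrite("pics/c2.png",c)
```

```text
(no output)
```

View pics/c2.png

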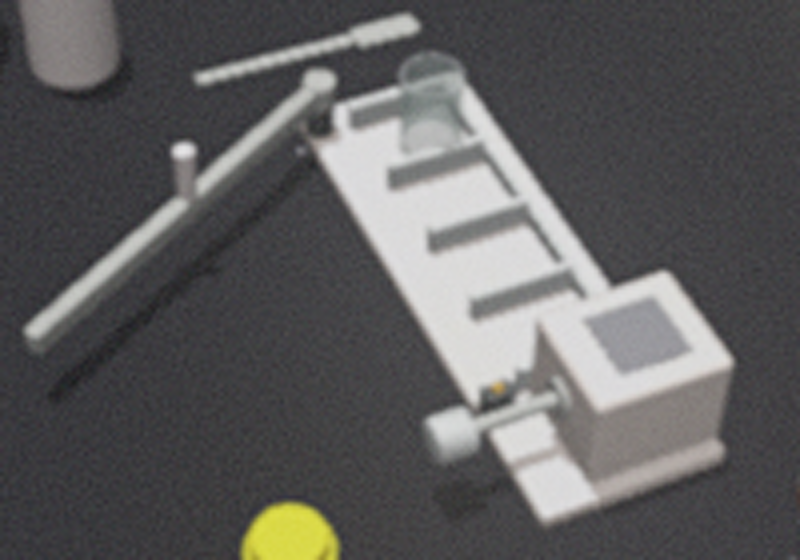

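```bash
python3 -m inch '[{"gripper":-1,"delta_pos":[0,0,-0.5],"rotation":[0,0,-0.93]},{"gripper":-1,"delta_pos":[0,0,-0.5],"rotation":[0,0,-0.93]},{"gripper":-1,"delta_pos":[0,0,0],"rotation":[0,0,-0.93]},{"gripper":-1,"delta_pos":[0,0,0],"rotation":[0,0,-0.93]},{"gripper":-1,"delta_pos":[-0.32,-1,0],"rotation":[0,0,0]},{"gripper":-1,"delta_pos":[-0.32,-1,0],"rotation":[0,0,0]},{"gripper":-1,"delta_pos":[-0.32,-1,0],"rotation":[0,0,0]},{"gripper":-1,"delta_pos":[-0.32,-1,0],"rotation":[0,0,0]}]'
python3 - <<'E'
from h import *
T=cal("top");S=cal("side")
print("beaker floor",onz(T,223.75,189.2,.014),onz(S,333,173.2,.014),"rim",onz(T,217.5,183.2,.078),onz(S,225+431/4,140+70/4,.078))
o=ctrl.get_obs();print(o["position"],o["eef_rot"],o["joints"])
E
```

```text
time: 1.15
position: [0.3388, 0.5727, 0.2253]
eef_rot: [0.0, -0.0, 1.0, -0.0]
ft_force: [-1.1, 1.1, 0.2]
finger_gap: 0.085
grip_force: 0.0
beaker floor [0.64472189 0.28352139 0.014     ] [0.64768707 0.29305462 0.014     ] rim [0.64271805 0.28287146 0.078     ] [0.64371839 0.28966179 0.078     ]
[0.33877123 0.57271033 0.22526984] [ 9.78407236e-05 -1.27664940e-04  9.99999987e-01 -2.45303772e-05] [-1.03647098  0.5096121  -0.1297647   1.71905446  0.07979901  0.91801696
  0.37262109]
```

```bash
for i in 1 2 3; do python3 -m inch '[{"gripper":-1,"delta_pos":[-0.33,-1,0],"rotation":[0,0,0]},{"gripper":-1,"delta_pos":[-0.33,-1,0],"rotation":[0,0,0]},{"gripper":-1,"delta_pos":[-0.33,-1,0],"rotation":[0,0,0]},{"gripper":-1,"delta_pos":[-0.33,-1,0],"rotation":[0,0,0]},{"gripper":-1,"delta_pos":[-0.33,-1,0],"rotation":[0,0,0]},{"gripper":-1,"delta_pos":[-0.33,-1,0],"rotation":[0,0,0]},{"gripper":-1,"delta_pos":[-0.33,-1,0],"rotation":[0,0,0]},{"gripper":-1,"delta_pos":[-0.33,-1,0],"rotation":[0,0,0]}]' | sed -n 1,3p; done
python3 - <<'E'
from h import *
snap("wrist","w1.png"); c=cal("wrist")
for P in((.526,.0035,.07),(.437,-.129,.062),(.6485,.003,.09)): print(proj(c,P).round(0))
E
```

```text
time: 2.15
position: [0.3916, 0.4128, 0.2252]
eef_rot: [0.0, -0.0, 1.0, -0.0]
time: 3.15
position: [0.4444, 0.2529, 0.2252]
eef_rot: [0.0, -0.0, 1.0, 0.0]
time: 4.15
position: [0.4971, 0.0929, 0.2252]
eef_rot: [0.0, -0.0, 1.0, 0.0]
[229. 246.]
[ 81. 151.]
[232. 369.]
```

View pics/w1.png

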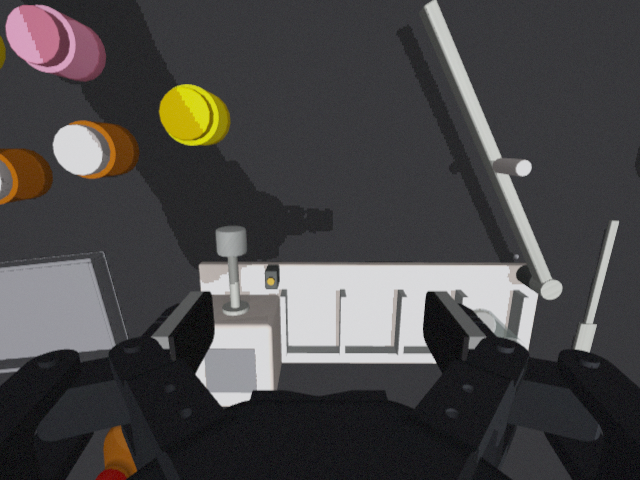

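Wrist view: knob head at about (231,240), against a predicted (229,246), so the geometry agrees. Next I grip and pull it.

```bash
python3 -m inch '[{"gripper":-1,"delta_pos":[-0.28,-0.9,0],"rotation":[0,0,0]},{"gripper":-1,"delta_pos":[-0.28,-0.9,0],"rotation":[0,0,0]},{"gripper":-1,"delta_pos":[-0.28,-0.9,0],"rotation":[0,0,0]},{"gripper":-1,"delta_pos":[-0.28,-0.9,0],"rotation":[0,0,0]},{"gripper":-1,"delta_pos":[-0.28,-0.9,0],"rotation":[0,0,0]},{"gripper":-1,"delta_pos":[0,0,1],"rotation":[0,0,0]},{"gripper":-1,"delta_pos":[0,0,1],"rotation":[0,0,0]},{"gripper":-1,"delta_pos":[0,0,1],"rotation":[0,0,0]}]'
python3 -m inch '[{"gripper":-1,"delta_pos":[0,0,1],"rotation":[0,0,0]},{"gripper":-1,"delta_pos":[0,0,1],"rotation":[0,0,0]},{"gripper":-1,"delta_pos":[0,0,1],"rotation":[0,0,0]},{"gripper":-1,"delta_pos":[0,0,1],"rotation":[0,0,0]},{"gripper":-1,"delta_pos":[0,0,1],"rotation":[0,0,0]},{"gripper":-1,"delta_pos":[0,0,0.9],"rotation":[0,0,0]},{"gripper":1,"delta_pos":[0,0,0],"rotation":[0,0,0]},{"gripper":1,"delta_pos":[0,0,0],"rotation":[0,0,0]}]'
python3 -m inch '[{"gripper":1,"delta_pos":[0,0,0],"rotation":[0,0,0]},{"gripper":1,"delta_pos":[0,0,0],"rotation":[0,0,0]},{"gripper":1,"delta_pos":[0.2,0,0],"rotation":[0,0,0]},{"gripper":1,"delta_pos":[0.3,0,0],"rotation":[0,0,0]},{"gripper":1,"delta_pos":[0.3,0,0],"rotation":[0,0,0]},{"gripper":1,"delta_pos":[0.3,0,0],"rotation":[0,0,0]},{"gripper":1,"delta_pos":[0.3,0,0],"rotation":[0,0,0]},{"gripper":1,"delta_pos":[0.2,0,0],"rotation":[0,0,0]}]'
```

```text
time: 5.2
position: [0.5249, 0.0041, 0.1647]
eef_rot: [0.0, -0.0, 1.0, 0.0]
ft_force: [-0.0, -0.4, -0.7]
finger_gap: 0.0854
grip_force: 0.0
time: 6.2
position: [0.5252, 0.0042, 0.0477]
eef_rot: [0.0, -0.0, 1.0, 0.0]
ft_force: [0.9, 0.6, -0.5]
finger_gap: 0.0516
grip_force: 0.0
time: 7.2
position: [0.4925, 0.0042, 0.0472]
eef_rot: [-0.0, -0.0, 1.0, -0.0]
ft_force: [1.3, 0.2, 1.2]
finger_gap: -0.0005
grip_force: 0.0
```

Run:
```python
from h import *
a=[]
for n,(x,y) in(("side",(300,180)),("top",(300,160))):
    _,im=snap(n,n+"1.png"); a.append(cv2.resize(im[y:y+110,x:x+130,::-1],None,fx=3,fy=3,interpolation=cv2.INTER_CUBIC))
cv2.imwrite("pics/c3.png",np.hstack(a))
```

```text
(no output)
```

View pics/c3.png

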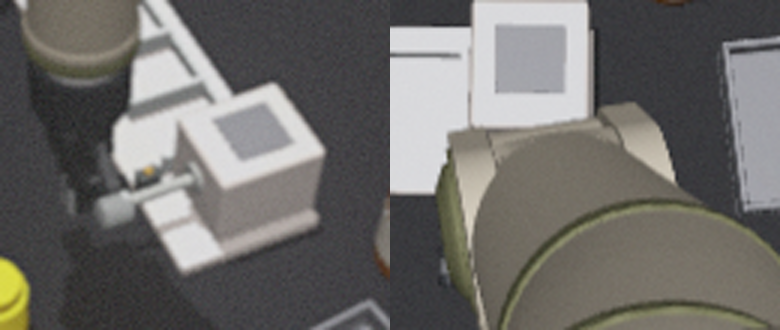

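The side view shows the head still home, with the closed fingers in front of it: the pads slipped off the smooth head. I'll close on the stem behind the head and hook it.

```bash
python3 -m inch '[{"gripper":1,"delta_pos":[0,0,-1],"rotation":[0,0,0]},{"gripper":1,"delta_pos":[0,0,-1],"rotation":[0,0,0]},{"gripper":0,"delta_pos":[0,0,-1],"rotation":[0,0,0]},{"gripper":0,"delta_pos":[-1,0,0],"rotation":[0,0,0]},{"gripper":0,"delta_pos":[-1,0,0],"rotation":[0,0,0]},{"gripper":0,"delta_pos":[-1,0,0],"rotation":[0,0,0]},{"gripper":0,"delta_pos":[0,0,1],"rotation":[0,0,0]},{"gripper":0,"delta_pos":[0,0,1],"rotation":[0,0,0]}]'
python3 -m inch '[{"gripper":0,"delta_pos":[0,0,1],"rotation":[0,0,0]},{"gripper":1,"delta_pos":[0,0,0],"rotation":[0,0,0]},{"gripper":1,"delta_pos":[0,0,0],"rotation":[0,0,0]},{"gripper":1,"delta_pos":[0,0,0],"rotation":[0,0,0]},{"gripper":1,"delta_pos":[0,0,0],"rotation":[0,0,0]},{"gripper":1,"delta_pos":[0,0,0],"rotation":[0,0,0]},{"gripper":1,"delta_pos":[0,0,0],"rotation":[0,0,0]},{"gripper":1,"delta_pos":[0,0,0],"rotation":[0,0,0]}]'
```

```text
time: 8.3
position: [0.5536, 0.0043, 0.0668]
eef_rot: [0.001, -0.0, 1.0, 0.0]
ft_force: [0.3, 0.4, -0.1]
finger_gap: 0.0427
grip_force: 0.0
time: 9.3
position: [0.553, 0.0043, 0.0472]
eef_rot: [0.0, -0.0, 1.0, 0.0]
ft_force: [1.2, -0.7, 0.4]
finger_gap: -0.0
grip_force: 0.0
```

Run:
```python
from h import *
_,im=snap("wrist","w2.png"); _,s=snap("side","side2.png")
a=cv2.resize(im[150:480,120:440,::-1],(480,495)); b=cv2.resize(s[190:300,290:380,::-1],(405,495),interpolation=cv2.INTER_CUBIC)[:,:320]
cv2.imwrite("pics/c4.png",np.hstack([a,b]))
```

```text
(no output)
```

View pics/c4.png

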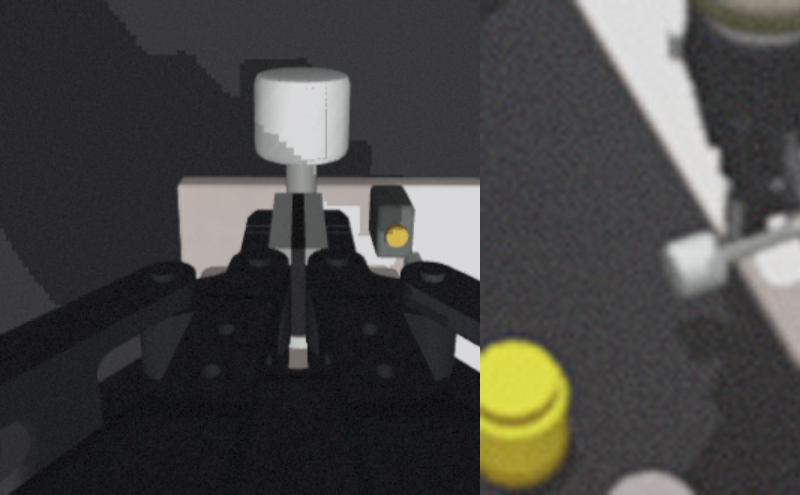

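Run:
```python
from h import *
T=cal("top");S=cal("side");W=cal("wrist")
print("head",cross(T,(345.5,239.5),S,(338.5,249.2)))
def onx(c,u,v,x):
    o,d=ray(c,u,v); return o+d*(x-o[0])/d[0]
f=lambda x,y:(120+x/1.5,150+y/1.5)
print("cam",-W[1].T@W[2])
print("tip",onx(W,*f(298,193),.542),"head back top edge L/R at z.07",[onz(W,*f(x,y),.055) for x,y in((254,148),(350,148),(302,68))])
print("proj tcp tip",proj(W,(.542,.0043,.036)), proj(W,(.542,.0043,.047)),proj(W,(.542,.0043,.06)), "seen",f(298,193))
o=ctrl.get_obs();print(o["position"],o["joints"],o["finger_gap"])
```

```text
head (array([0.5260748 , 0.00401351, 0.05374807]), np.float64(0.0002415236728853192))
cam [0.48756694 0.00425612 0.21623452]
tip [0.542      0.00431168 0.07776319] head back top edge L/R at z.07 [array([ 0.53556989, -0.00978086,  0.055     ]), array([0.53555209, 0.02096397, 0.055     ]), array([0.50989389, 0.00552661, 0.055     ])]
proj tcp tip [318.63213657 250.06232959] [318.63364375 256.3354234 ] [318.63567525 264.79080225] seen (318.66666666666663, 278.66666666666663)
[0.55301439 0.00429615 0.04718042] [-0.0902574   0.62588473 -0.02931506  2.11712562  0.04423503  0.39913622
  1.41660393] 0.00021388348660167483
```

Run:
```python
from h import *
S=cal("side")
for z in(.036,.055,.065,.078,.1): 
    p=proj(S,(.553,.0043,z)); print(z,p.round(1),"crop",(480+(p[0]-290)*4.5,(p[1]-190)*4.5))
im=cv2.imread("pics/side2.png"); cv2.imwrite("pics/c5.png",cv2.resize(im[190:280,310:410],None,fx=6,fy=6,interpolation=cv2.INTER_CUBIC))
```

```text
0.036 [348.  250.1] crop (np.float64(740.9133921011306), np.float64(270.26564559431546))
0.055 [348.3 245.3] crop (np.float64(742.56326419918), np.float64(248.77287550364503))
0.065 [348.5 242.7] crop (np.float64(743.448580444399), np.float64(237.23992180467113))
0.078 [348.8 239.3] crop (np.float64(744.6174796414473), np.float64(222.01275254044333))
0.1 [349.3 233.5] crop (np.float64(746.6433786065824), np.float64(195.62150637290682))
```

View pics/c5.png

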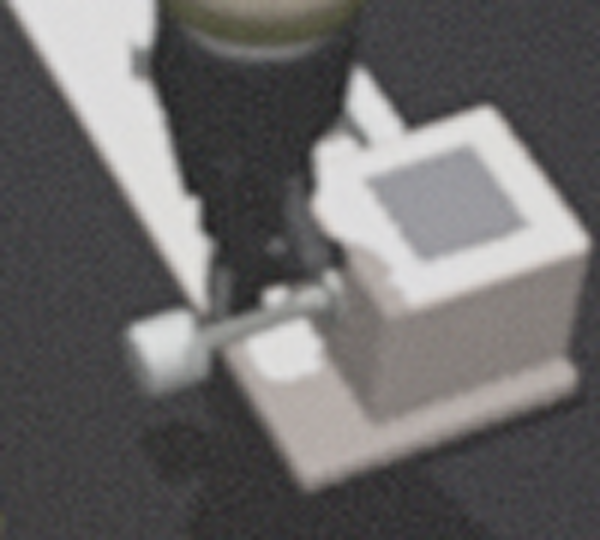

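Both views put the closed fingertips at about z 0.075 while the reported TCP is 0.047. The tips are really about 30 mm above the reported TCP instead of 11 mm below it, so I'll apply that offset and go about 41 mm lower.

```bash
python3 -m inch '[{"gripper":0,"delta_pos":[0,0,0],"rotation":[0,0,0]},{"gripper":0,"delta_pos":[0,0,0],"rotation":[0,0,0]},{"gripper":0,"delta_pos":[0,0,0],"rotation":[0,0,0]},{"gripper":0,"delta_pos":[0,0,1],"rotation":[0,0,0]},{"gripper":0,"delta_pos":[0,0,0.8],"rotation":[0,0,0]},{"gripper":1,"delta_pos":[0,0,0],"rotation":[0,0,0]},{"gripper":1,"delta_pos":[0,0,0],"rotation":[0,0,0]},{"gripper":1,"delta_pos":[0,0,0],"rotation":[0,0,0]}]'
```

```text
time: 10.4
position: [0.5529, 0.0052, 0.0113]
eef_rot: [-0.0, -0.001, 1.0, 0.0]
ft_force: [-0.1, 4.6, -6.6]
finger_gap: 0.008
grip_force: 58.3
```

```bash
python3 -m inch '[{"gripper":1,"delta_pos":[0.25,0,0],"rotation":[0,0,0]},{"gripper":1,"delta_pos":[0.25,0,0],"rotation":[0,0,0]},{"gripper":1,"delta_pos":[0.25,0,0],"rotation":[0,0,0]},{"gripper":1,"delta_pos":[0.25,0,0],"rotation":[0,0,0]},{"gripper":1,"delta_pos":[0.25,0,0],"rotation":[0,0,0]},{"gripper":1,"delta_pos":[0.25,0,0],"rotation":[0,0,0]},{"gripper":1,"delta_pos":[0.2,0,0],"rotation":[0,0,0]},{"gripper":1,"delta_pos":[0,0,0],"rotation":[0,0,0]}]'
python3 - <<'E'
from h import *
S=cal("side"); _,im=snap("side","side3.png")
f=lambda a:cv2.connectedComponentsWithStats(((a.min(2)>150)&(a.max(2).astype(int)-a.min(2)<40)).astype(np.uint8))
for x in(.525,.495): print(proj(S,(x,.0035,.055)).round(0))
print(np.argwhere(im[248:262,300:350].min(2)>150).min(0),np.argwhere(im[248:262,300:350].min(2)>150).max(0)); 
print(ctrl.get_obs()["ft_force"])
E
```

```text
time: 11.4
position: [0.523, 0.0053, 0.0114]
eef_rot: [0.004, -0.001, 1.0, 0.001]
ft_force: [9.9, 4.1, -17.3]
finger_gap: 0.0081
grip_force: 58.3
[338. 249.]
[327. 253.]
[ 0 20] [ 8 49]
[ 10.53043712   4.33105315 -16.87200201]
```

The knob is out: 30 mm of travel, now against the stop. I'm releasing it and heading for the beaker.

```bash
python3 -m inch '[{"gripper":0,"delta_pos":[0,0,0],"rotation":[0,0,0]},{"gripper":0,"delta_pos":[0,0,0],"rotation":[0,0,0]},{"gripper":0,"delta_pos":[0,0,-0.5],"rotation":[0,0,0]},{"gripper":0,"delta_pos":[0,0,-1],"rotation":[0,0,0]},{"gripper":-1,"delta_pos":[0,0,-1],"rotation":[0,0,0]},{"gripper":-1,"delta_pos":[0,0,-1],"rotation":[0,0,0]},{"gripper":-1,"delta_pos":[0,0,-1],"rotation":[0,0,0]},{"gripper":-1,"delta_pos":[0,0,-1],"rotation":[0,0,0]}]'
python3 -m inch '[{"gripper":-1,"delta_pos":[-0.45,1,0],"rotation":[0,0,0]},{"gripper":-1,"delta_pos":[-0.45,1,0],"rotation":[0,0,0]},{"gripper":-1,"delta_pos":[-0.45,1,0],"rotation":[0,0,0]},{"gripper":-1,"delta_pos":[-0.45,1,0],"rotation":[0,0,0]},{"gripper":-1,"delta_pos":[-0.45,1,0],"rotation":[0,0,0]},{"gripper":-1,"delta_pos":[-0.45,1,0],"rotation":[0,0,0]},{"gripper":-1,"delta_pos":[-0.45,1,0],"rotation":[0,0,0]},{"gripper":-1,"delta_pos":[-0.45,1,0],"rotation":[0,0,0]}]'
python3 -m inch '[{"gripper":-1,"delta_pos":[-0.45,1,0],"rotation":[0,0,0]},{"gripper":-1,"delta_pos":[-0.45,1,0],"rotation":[0,0,0]},{"gripper":-1,"delta_pos":[-0.45,1,0],"rotation":[0,0,0]},{"gripper":-1,"delta_pos":[-0.45,1,0],"rotation":[0,0,0]},{"gripper":-1,"delta_pos":[-0.45,1,0],"rotation":[0,0,0]},{"gripper":-1,"delta_pos":[-0.45,1,0],"rotation":[0,0,0]},{"gripper":-1,"delta_pos":[0,0,0],"rotation":[0,0,0]},{"gripper":-1,"delta_pos":[0,0,0],"rotation":[0,0,0]}]'
python3 - <<'E'
from h import *
_,a=snap("wrist","w3.png"); _,b=snap("side","side4.png")
x=cv2.resize(b[140:280,280:420,::-1],(480,480),interpolation=cv2.INTER_CUBIC)
cv2.imwrite("pics/c6.png",np.hstack([a[:,160:480,::-1],x]))
W=cal("wrist"); print(proj(W,(.6445,.2875,.078)),proj(W,(.6445,.2875,.012)))
E
```

```text
time: 12.45
position: [0.5187, 0.004, 0.1227]
eef_rot: [0.0, -0.0, 1.0, -0.0]
ft_force: [0.7, -0.2, -0.5]
finger_gap: 0.0851
grip_force: 0.0
time: 13.45
position: [0.5915, 0.1656, 0.1211]
eef_rot: [-0.0, -0.0, 1.0, -0.0]
ft_force: [-0.3, -0.6, 0.0]
finger_gap: 0.0854
grip_force: 0.0
time: 14.45
position: [0.6446, 0.2836, 0.121]
eef_rot: [-0.0, -0.0, 1.0, -0.0]
ft_force: [-0.2, -0.5, 0.1]
finger_gap: 0.0852
grip_force: 0.0
[325.52685115 251.77383134] [324.04466701 228.01614762]
```

View pics/c6.png

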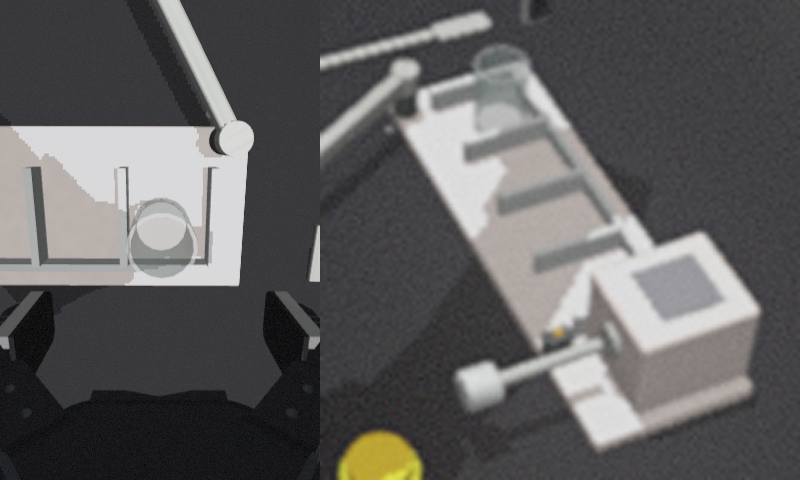

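Rim centre at about (322,245) in the wrist view puts the beaker near (0.640, 0.2855), and the knob is clearly out in the side view. Next I grasp the beaker.

```bash
python3 -m inch '[{"gripper":-1,"delta_pos":[0.2,0.1,1],"rotation":[0,0,0]},{"gripper":-1,"delta_pos":[0,0,1],"rotation":[0,0,0]},{"gripper":-1,"delta_pos":[0,0,1],"rotation":[0,0,0]},{"gripper":-1,"delta_pos":[0,0,1],"rotation":[0,0,0]},{"gripper":-1,"delta_pos":[0,0,1],"rotation":[0,0,0]},{"gripper":-1,"delta_pos":[0,0,0.4],"rotation":[0,0,0]},{"gripper":1,"delta_pos":[0,0,0],"rotation":[0,0,0]},{"gripper":1,"delta_pos":[0,0,0],"rotation":[0,0,0]}]'
python3 -m inch '[{"gripper":1,"delta_pos":[0,0,0],"rotation":[0,0,0]},{"gripper":1,"delta_pos":[0,0,0],"rotation":[0,0,0]},{"gripper":1,"delta_pos":[0,0,-0.5],"rotation":[0,0,0]},{"gripper":1,"delta_pos":[0,0,-1],"rotation":[0,0,0]},{"gripper":1,"delta_pos":[0,0,-1],"rotation":[0,0,0]},{"gripper":1,"delta_pos":[0,0,-1],"rotation":[0,0,0]},{"gripper":1,"delta_pos":[0,0,-1],"rotation":[0,0,0]},{"gripper":1,"delta_pos":[0,0,-1],"rotation":[0,0,0]}]'
```

```text
time: 15.55
position: [0.6413, 0.2865, 0.0138]
eef_rot: [0.0, -0.0, 1.0, 0.0]
ft_force: [-0.4, -0.2, 0.7]
finger_gap: 0.0519
grip_force: 0.0
time: 16.55
position: [0.6409, 0.2864, 0.1248]
eef_rot: [0.0, -0.0, 1.0, 0.0]
ft_force: [0.1, -0.7, -0.4]
finger_gap: 0.0451
grip_force: 61.3
```

```bash
python3 -m inch '[{"gripper":1,"delta_pos":[0,-1,-1],"rotation":[0,0,0]},{"gripper":1,"delta_pos":[0,-1,-1],"rotation":[0,0,0]},{"gripper":1,"delta_pos":[0,-1,0],"rotation":[0,0,0]},{"gripper":1,"delta_pos":[0,-1,0],"rotation":[0,0,0]},{"gripper":1,"delta_pos":[0,-1,0],"rotation":[0,0,0]},{"gripper":1,"delta_pos":[0,-1,0],"rotation":[0,0,0]},{"gripper":1,"delta_pos":[0,-1,0],"rotation":[0,0,0]},{"gripper":1,"delta_pos":[0,-1,0],"rotation":[0,0,0]}]' | sed -n 1,2p
for i in 1 2; do python3 -m inch '[{"gripper":1,"delta_pos":[0.05,-1,0],"rotation":[0,0,0]},{"gripper":1,"delta_pos":[0.05,-1,0],"rotation":[0,0,0]},{"gripper":1,"delta_pos":[0.05,-1,0],"rotation":[0,0,0]},{"gripper":1,"delta_pos":[0.05,-1,0],"rotation":[0,0,0]},{"gripper":1,"delta_pos":[0.05,-1,0],"rotation":[0,0,0]},{"gripper":1,"delta_pos":[0.05,-1,0],"rotation":[0,0,0]},{"gripper":1,"delta_pos":[0.05,-1,0],"rotation":[0,0,0]},{"gripper":1,"delta_pos":[0.05,-1,0],"rotation":[0,0,0]}]'; done
python3 - <<'E'
from h import *
W,a=snap("wrist","w4.png"); print(W[1].round(2))
E
```

```text
time: 17.55
position: [0.6409, 0.125, 0.163]
time: 18.55
position: [0.633, -0.035, 0.1632]
eef_rot: [0.0, -0.0, 1.0, -0.0]
ft_force: [-0.4, -0.3, -0.6]
finger_gap: 0.0452
grip_force: 61.4
time: 19.55
position: [0.625, -0.195, 0.1632]
eef_rot: [-0.0, -0.0, 1.0, -0.0]
ft_force: [0.5, -0.1, -1.0]
finger_gap: 0.0455
grip_force: 61.4
[[-0.    1.   -0.  ]
 [ 0.97  0.    0.26]
 [ 0.26 -0.   -0.97]]
```

View pics/w4.png

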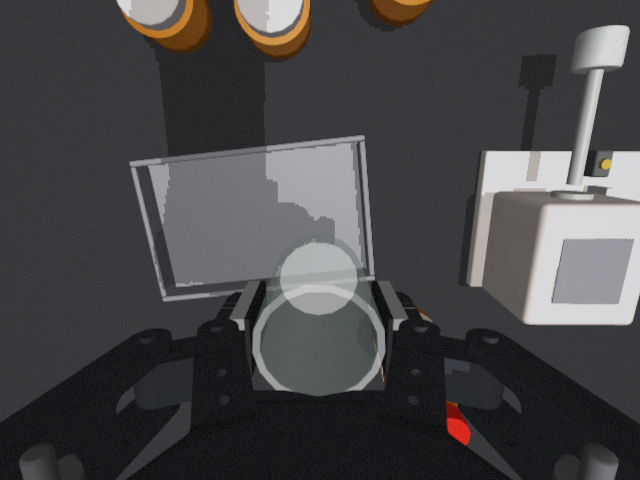

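Run:
```python
from h import *
W=cal("wrist"); p=np.array([onz(W,*q,.03)[:2] for q in((133,163),(362,138),(373,277),(165,298))]); print(p.round(4),p.mean(0))
```

```text
[[ 0.5731 -0.3559]
 [ 0.5534 -0.1628]
 [ 0.6764 -0.1491]
 [ 0.697  -0.3432]] [ 0.62497097 -0.25272896]
```

```bash
python3 -m inch '[{"gripper":1,"delta_pos":[0,-1,0],"rotation":[0,0,0]},{"gripper":1,"delta_pos":[0,-1,0],"rotation":[0,0,0]},{"gripper":1,"delta_pos":[0,-0.8,0.8],"rotation":[0,0,0]},{"gripper":1,"delta_pos":[0,0,1],"rotation":[0,0,0]},{"gripper":1,"delta_pos":[0,0,1],"rotation":[0,0,0]},{"gripper":1,"delta_pos":[0,0,1],"rotation":[0,0,0]},{"gripper":1,"delta_pos":[0,0,1],"rotation":[0,0,0]},{"gripper":1,"delta_pos":[0,0,1],"rotation":[0,0,0]}]'
python3 -m inch '[{"gripper":1,"delta_pos":[0,0,1],"rotation":[0,0,0]},{"gripper":1,"delta_pos":[0,0,0.5],"rotation":[0,0,0]},{"gripper":1,"delta_pos":[0,0,0.5],"rotation":[0,0,0]},{"gripper":1,"delta_pos":[0,0,0],"rotation":[0,0,0]},{"gripper":-0.6,"delta_pos":[0,0,0],"rotation":[0,0,0]},{"gripper":-0.6,"delta_pos":[0,0,0],"rotation":[0,0,0]},{"gripper":-0.6,"delta_pos":[0,0,0],"rotation":[0,0,0]},{"gripper":-0.6,"delta_pos":[0,0,-0.5],"rotation":[0,0,0]}]'
python3 -m inch '[{"gripper":-0.6,"delta_pos":[0,0,-1],"rotation":[0,0,0]},{"gripper":-0.6,"delta_pos":[0,0,-1],"rotation":[0,0,0]},{"gripper":-0.6,"delta_pos":[0,0,-1],"rotation":[0,0,0]},{"gripper":-0.6,"delta_pos":[0,0,-1],"rotation":[0,0,0]},{"gripper":-1,"delta_pos":[0,0,-1],"rotation":[0,0,1]},{"gripper":-1,"delta_pos":[0,0,0],"rotation":[0,0,1]},{"gripper":-1,"delta_pos":[0,0,0],"rotation":[0,0,1]},{"gripper":-1,"delta_pos":[0,0,0],"rotation":[0,0,1]}]'
python3 -m inch '[{"gripper":-1,"delta_pos":[0,0,0],"rotation":[0,0,1]},{"gripper":-1,"delta_pos":[0,0,0],"rotation":[0,0,1]},{"gripper":-1,"delta_pos":[0,0,0],"rotation":[0,0,1]},{"gripper":-1,"delta_pos":[0,0,0],"rotation":[0,0,1]},{"gripper":-1,"delta_pos":[0,0,0],"rotation":[0,0,1]},{"gripper":-1,"delta_pos":[0,0,0],"rotation":[0,0,1]},{"gripper":-1,"delta_pos":[0,0,0],"rotation":[0,0,1]},{"gripper":-1,"delta_pos":[0,0,0],"rotation":[0,0,1]}]'
cat > jars.py <<'E'
from h import *
def caps(n,f):
    c,im=snap(n,f); im=im.astype(int); m=((im.min(2)>140)&(im.max(2)-im.min(2)<40)).astype(np.uint8)
    k,l,s,ct=cv2.connectedComponentsWithStats(m); r=[]
    for i in range(1,k):
        x,y,w,h,a=s[i]
        if 200<a<600 and .75<w/h<1.33 and a>.65*w*h:
            r.append((ct[i],onz(c,*ct[i],.061)))
    return r
if __name__=="__main__":
    import sys
    for n in("top","side"):
        for ct,p in caps(n,f"{n}_{sys.argv[1]}.png"): print(n,ct.round(0),p.round(4))
    o=ctrl.get_obs(); print(o["time"],o["position"],o["eef_rot"],o["joints"].round(2))
E
python3 jars.py a
```

```text
time: 20.6
position: [0.6252, -0.2494, 0.0458]
eef_rot: [-0.0, -0.001, 1.0, 0.0]
ft_force: [-0.7, -0.3, -0.4]
finger_gap: 0.0456
grip_force: 61.4
time: 21.6
position: [0.6247, -0.2495, 0.0169]
eef_rot: [-0.001, -0.0, 1.0, 0.0]
ft_force: [0.1, -0.2, -0.8]
finger_gap: 0.0684
grip_force: 0.0
time: 22.6
position: [0.6253, -0.2496, 0.1183]
eef_rot: [0.0, 0.239, 0.971, 0.0]
ft_force: [0.7, -0.1, 0.0]
finger_gap: 0.0856
grip_force: 0.0
time: 23.6
position: [0.6254, -0.2494, 0.1182]
eef_rot: [0.0, 0.661, 0.751, 0.001]
ft_force: [0.6, -0.3, -0.3]
finger_gap: 0.0857
grip_force: 0.0
side [327. 304.] [ 0.4351 -0.1294  0.061 ]
side [358. 337.] [ 0.4608 -0.2293  0.061 ]
side [375. 372.] [ 0.4565 -0.3112  0.061 ]
23.7 [ 0.62545263 -0.24920188  0.11791425] [8.29145917e-05 6.59456510e-01 7.51742660e-01 2.80388200e-04] [ 0.05  0.66  0.39  1.82 -0.36  0.73  0.77]
```

```bash
python3 -m inch '[{"gripper":-1,"delta_pos":[0,0,0],"rotation":[0,0,1]},{"gripper":-1,"delta_pos":[0,0,0],"rotation":[0,0,0.1]},{"gripper":-1,"delta_pos":[-0.34,-0.93,0],"rotation":[0,0,0]},{"gripper":-1,"delta_pos":[-0.34,-0.93,0],"rotation":[0,0,0]},{"gripper":-1,"delta_pos":[-0.34,-0.93,0],"rotation":[0,0,0]},{"gripper":-1,"delta_pos":[-0.34,-0.93,0],"rotation":[0,0,0]},{"gripper":-1,"delta_pos":[-0.34,-0.93,0],"rotation":[0,0,0]},{"gripper":-1,"delta_pos":[-0.34,-0.93,0],"rotation":[0,0,0]}]'
python3 -m inch '[{"gripper":-1,"delta_pos":[-0.34,-0.93,0],"rotation":[0,0,0]},{"gripper":-1,"delta_pos":[-0.34,-0.93,0],"rotation":[0,0,0]},{"gripper":-1,"delta_pos":[-0.34,-0.93,0],"rotation":[0,0,0]},{"gripper":-1,"delta_pos":[0,0,1],"rotation":[0,0,0]},{"gripper":-1,"delta_pos":[0,0,1],"rotation":[0,0,0]},{"gripper":-1,"delta_pos":[0,0,0],"rotation":[0,0,0]},{"gripper":-1,"delta_pos":[0,0,0],"rotation":[0,0,0]},{"gripper":-1,"delta_pos":[0,0,0],"rotation":[0,0,0]}]'
python3 jars.py b
```

```text
time: 24.7
position: [0.5122, -0.2909, 0.1173]
eef_rot: [0.0, 0.707, 0.707, 0.0]
ft_force: [-0.0, 0.1, 0.4]
finger_gap: 0.0855
grip_force: 0.0
time: 25.7
position: [0.458, -0.3111, 0.0779]
eef_rot: [0.001, 0.707, 0.707, 0.0]
ft_force: [0.7, -0.1, 0.1]
finger_gap: 0.0853
grip_force: 0.0
top [454. 269.] [ 0.4637 -0.2283  0.061 ]
top [492. 272.] [ 0.4589 -0.3107  0.061 ]
top [407. 281.] [ 0.4377 -0.1289  0.061 ]
side [239. 129.] [0.447  0.5438 0.061 ]
side [327. 304.] [ 0.4354 -0.1291  0.061 ]
side [356. 334.] [ 0.459  -0.2211  0.061 ]
side [375. 372.] [ 0.4569 -0.3108  0.061 ]
25.8 [ 0.45805687 -0.31091584  0.07780281] [5.14549875e-04 7.07235423e-01 7.06977911e-01 1.59609556e-04] [ 0.26  0.6   0.35  2.12 -0.43  0.49  0.93]
```

Jar C is still at (0.458, -0.311), right under the gripper. I'm grasping it.

```bash
python3 -m inch '[{"gripper":-1,"delta_pos":[0,0,1],"rotation":[0,0,0]},{"gripper":-1,"delta_pos":[0,0,1],"rotation":[0,0,0]},{"gripper":-1,"delta_pos":[0,0,1],"rotation":[0,0,0]},{"gripper":-1,"delta_pos":[0,0,1],"rotation":[0,0,0]},{"gripper":-1,"delta_pos":[0,0,0.5],"rotation":[0,0,0]},{"gripper":1,"delta_pos":[0,0,0],"rotation":[0,0,0]},{"gripper":1,"delta_pos":[0,0,0],"rotation":[0,0,0]},{"gripper":1,"delta_pos":[0,0,0],"rotation":[0,0,0]}]'
python3 -m inch '[{"gripper":1,"delta_pos":[0,0,0],"rotation":[0,0,0]},{"gripper":1,"delta_pos":[0,0,-1],"rotation":[0,0,0]},{"gripper":1,"delta_pos":[0,0,-1],"rotation":[0,0,0]},{"gripper":1,"delta_pos":[0,0,-1],"rotation":[0,0,0]},{"gripper":1,"delta_pos":[0,0,-1],"rotation":[0,0,0]},{"gripper":1,"delta_pos":[0,0,-1],"rotation":[0,0,0]},{"gripper":1,"delta_pos":[0,0,-1],"rotation":[0,0,0]},{"gripper":1,"delta_pos":[0,0,-1],"rotation":[0,0,0]}]'
```

```text
time: 26.8
position: [0.458, -0.311, -0.0119]
eef_rot: [0.001, 0.707, 0.707, 0.0]
ft_force: [-0.4, 1.2, 5.1]
finger_gap: 0.0525
grip_force: 62.8
time: 27.8
position: [0.4577, -0.3105, 0.1281]
eef_rot: [0.0, 0.707, 0.707, 0.0]
ft_force: [1.3, 0.0, -2.5]
finger_gap: 0.0528
grip_force: 63.3
```

```bash
for i in 1 2 3; do python3 -m inch '[{"gripper":1,"delta_pos":[1,0.29,0],"rotation":[0,0,0]},{"gripper":1,"delta_pos":[1,0.29,0],"rotation":[0,0,0]},{"gripper":1,"delta_pos":[1,0.29,0],"rotation":[0,0,0]},{"gripper":1,"delta_pos":[1,0.29,0],"rotation":[0,0,0]},{"gripper":1,"delta_pos":[1,0.29,0],"rotation":[0,0,0]},{"gripper":1,"delta_pos":[1,0.29,0],"rotation":[0,0,0]},{"gripper":1,"delta_pos":[1,0.29,0],"rotation":[0,0,0]},{"gripper":1,"delta_pos":[1,0.29,0],"rotation":[0,0,0]}]' | sed -n 2p; done
python3 -m inch '[{"gripper":1,"delta_pos":[1,0.28,0],"rotation":[0,0,0]},{"gripper":1,"delta_pos":[1,0.28,0],"rotation":[0,0,0]},{"gripper":1,"delta_pos":[1,0.28,0],"rotation":[0,0,0]},{"gripper":1,"delta_pos":[1,0.28,0],"rotation":[0,0,0]},{"gripper":1,"delta_pos":[1,0.28,0],"rotation":[0,0,0]},{"gripper":1,"delta_pos":[0.95,0.28,0],"rotation":[0,0,0]},{"gripper":1,"delta_pos":[0,0,0],"rotation":[0,0,0]},{"gripper":1,"delta_pos":[0,0,0],"rotation":[0,0,0]}]'
python3 - <<'E'
from h import *
W,a=snap("wrist","w5.png"); cv2.imwrite("pics/c7.png",np.ascontiguousarray(a[:,:,::-1]))
C=np.array([.631,.1315,0])
for y in(.191,.123,.055):print([proj(W,C+[x,y,.034]).round(0) for x in(-.035,.040)])
E
```

```text
position: [0.5043, -0.1499, 0.1275]
position: [0.5508, 0.0101, 0.1275]
position: [0.5976, 0.1705, 0.1272]
time: 31.8
position: [0.6308, 0.2872, 0.1271]
eef_rot: [0.0, 0.708, 0.707, -0.0]
ft_force: [-0.7, -0.3, -1.1]
finger_gap: 0.0528
grip_force: 63.3
[array([272., 187.]), array([373., 186.])]
[array([275., 272.]), array([369., 272.])]
[array([278., 348.]), array([366., 348.])]
```

View pics/c7.png

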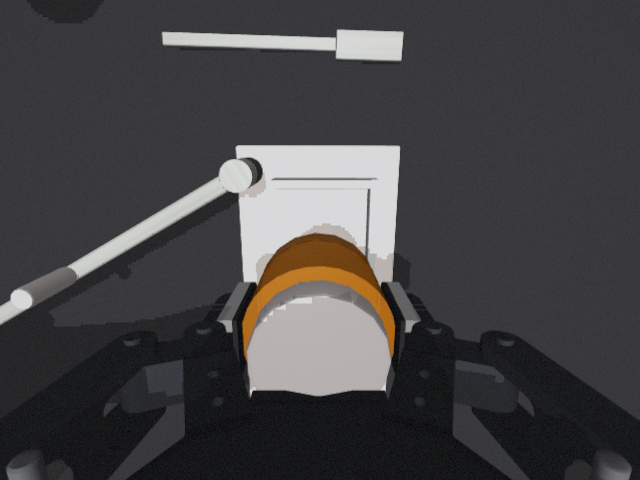

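The wrist view shows the end divider at v of about 183, 2–3 px from prediction. That means a shift of about +2 mm in y, then lower and release.

```bash
python3 -m inch '[{"gripper":1,"delta_pos":[0.12,0,1],"rotation":[0,0,0]},{"gripper":1,"delta_pos":[0,0,1],"rotation":[0,0,0]},{"gripper":1,"delta_pos":[0,0,1],"rotation":[0,0,0]},{"gripper":1,"delta_pos":[0,0,1],"rotation":[0,0,0]},{"gripper":1,"delta_pos":[0,0,1],"rotation":[0,0,0]},{"gripper":1,"delta_pos":[0,0,0.7],"rotation":[0,0,0]},{"gripper":1,"delta_pos":[0,0,0.5],"rotation":[0,0,0]},{"gripper":1,"delta_pos":[0,0,0],"rotation":[0,0,0]}]'
python3 -m inch '[{"gripper":1,"delta_pos":[0,0,0],"rotation":[0,0,0]},{"gripper":-0.5,"delta_pos":[0,0,0],"rotation":[0,0,0]},{"gripper":-0.5,"delta_pos":[0,0,0],"rotation":[0,0,0]},{"gripper":-0.5,"delta_pos":[0,0,0],"rotation":[0,0,0]},{"gripper":-0.5,"delta_pos":[0,0,-0.5],"rotation":[0,0,0]},{"gripper":-0.5,"delta_pos":[0,0,-1],"rotation":[0,0,0]},{"gripper":-0.5,"delta_pos":[0,0,-1],"rotation":[0,0,0]},{"gripper":-0.5,"delta_pos":[0,0,-1],"rotation":[0,0,0]}]'
python3 -m inch '[{"gripper":-1,"delta_pos":[0,0,-1],"rotation":[0,0,0]},{"gripper":-1,"delta_pos":[0,0,-1],"rotation":[0,0,0]},{"gripper":-1,"delta_pos":[-1,-0.32,-0.5],"rotation":[0,0,0]},{"gripper":-1,"delta_pos":[-1,-0.32,0],"rotation":[0,0,0]},{"gripper":-1,"delta_pos":[-1,-0.32,0],"rotation":[0,0,0]},{"gripper":-1,"delta_pos":[-1,-0.32,0],"rotation":[0,0,0]},{"gripper":-1,"delta_pos":[-1,-0.32,0],"rotation":[0,0,0]},{"gripper":-1,"delta_pos":[-1,-0.32,0],"rotation":[0,0,0]}]'
python3 -m inch '[{"gripper":-1,"delta_pos":[-1,-0.32,0],"rotation":[0,0,0]},{"gripper":-1,"delta_pos":[-1,-0.32,0],"rotation":[0,0,0]},{"gripper":-1,"delta_pos":[-1,-0.32,0],"rotation":[0,0,0]},{"gripper":-1,"delta_pos":[-1,-0.32,0],"rotation":[0,0,0]},{"gripper":-1,"delta_pos":[-1,-0.32,0],"rotation":[0,0,0]},{"gripper":-1,"delta_pos":[-1,-0.32,0],"rotation":[0,0,0]},{"gripper":-1,"delta_pos":[-1,-0.32,0],"rotation":[0,0,0]},{"gripper":-1,"delta_pos":[-1,-0.32,0],"rotation":[0,0,0]}]'
python3 jars.py c
```

```text
time: 32.85
position: [0.6307, 0.2904, 0.0025]
eef_rot: [-0.0, 0.707, 0.707, -0.0]
ft_force: [0.6, 0.6, -1.8]
finger_gap: 0.0526
grip_force: 63.3
time: 33.85
position: [0.6312, 0.2907, 0.0753]
eef_rot: [0.0, 0.707, 0.707, 0.001]
ft_force: [-0.3, 0.3, -0.1]
finger_gap: 0.0639
grip_force: 0.0
time: 34.85
position: [0.5919, 0.169, 0.123]
eef_rot: [-0.0, 0.707, 0.707, -0.0]
ft_force: [0.4, -0.3, -0.6]
finger_gap: 0.0855
grip_force: 0.0
time: 35.85
position: [0.5407, 0.0092, 0.1232]
eef_rot: [0.0, 0.707, 0.707, 0.0]
ft_force: [-0.5, 0.0, 0.2]
finger_gap: 0.0851
grip_force: 0.0
top [454. 269.] [ 0.4635 -0.2285  0.061 ]
top [407. 281.] [ 0.4377 -0.1289  0.061 ]
side [327. 304.] [ 0.4352 -0.1294  0.061 ]
side [358. 337.] [ 0.4612 -0.2285  0.061 ]
35.95 [0.54027944 0.00770001 0.12344882] [ 1.97074302e-04  7.08510700e-01  7.05699986e-01 -2.79318565e-04] [-0.45  0.54  0.48  2.12 -0.44  0.58  0.34]
```

```bash
python3 -m inch '[{"gripper":-1,"delta_pos":[-0.98,-0.325,0],"rotation":[0,0,0]},{"gripper":-1,"delta_pos":[-0.98,-0.325,0],"rotation":[0,0,0]},{"gripper":-1,"delta_pos":[-0.98,-0.325,0],"rotation":[0,0,0]},{"gripper":-1,"delta_pos":[-0.98,-0.325,0],"rotation":[0,0,0]},{"gripper":-1,"delta_pos":[-0.98,-0.325,0],"rotation":[0,0,0]},{"gripper":-1,"delta_pos":[-0.98,-0.325,0],"rotation":[0,0,0]},{"gripper":-1,"delta_pos":[-0.98,-0.325,0],"rotation":[0,0,0]},{"gripper":-1,"delta_pos":[-0.98,-0.325,0],"rotation":[0,0,0]}]' | sed -n 2p
python3 -m inch '[{"gripper":-1,"delta_pos":[-0.98,-0.325,0],"rotation":[0,0,0]},{"gripper":-1,"delta_pos":[-0.98,-0.325,0],"rotation":[0,0,0]},{"gripper":-1,"delta_pos":[-0.98,-0.325,0],"rotation":[0,0,0]},{"gripper":-1,"delta_pos":[-0.98,-0.325,0],"rotation":[0,0,0]},{"gripper":-1,"delta_pos":[0,0,1],"rotation":[0,0,0]},{"gripper":-1,"delta_pos":[0,0,1],"rotation":[0,0,0]},{"gripper":-1,"delta_pos":[0,0,0],"rotation":[0,0,0]},{"gripper":-1,"delta_pos":[0,0,0],"rotation":[0,0,0]}]' | sed -n 2p
python3 jars.py d
```

```text
position: [0.4885, -0.1472, 0.1232]
position: [0.463, -0.2249, 0.0836]
top [452. 269.] [ 0.4629 -0.2254  0.061 ]
top [407. 281.] [ 0.4377 -0.1289  0.061 ]
side [239. 129.] [0.4471 0.5441 0.061 ]
side [358. 337.] [ 0.4614 -0.2282  0.061 ]
38.05 [ 0.46331389 -0.22481903  0.08390022] [5.19591610e-04 7.07270039e-01 7.06943259e-01 2.23759979e-04] [ 0.09  0.56  0.36  2.2  -0.45  0.45  0.81]
```

```bash
python3 -m inch '[{"gripper":-1,"delta_pos":[-0.17,0,1],"rotation":[0,0,0]},{"gripper":-1,"delta_pos":[0,0,1],"rotation":[0,0,0]},{"gripper":-1,"delta_pos":[0,0,1],"rotation":[0,0,0]},{"gripper":-1,"delta_pos":[0,0,1],"rotation":[0,0,0]},{"gripper":-1,"delta_pos":[0,0,0.8],"rotation":[0,0,0]},{"gripper":1,"delta_pos":[0,0,0],"rotation":[0,0,0]},{"gripper":1,"delta_pos":[0,0,0],"rotation":[0,0,0]},{"gripper":1,"delta_pos":[0,0,0],"rotation":[0,0,0]}]'
python3 -m inch '[{"gripper":1,"delta_pos":[0,0,0],"rotation":[0,0,0]},{"gripper":1,"delta_pos":[0,0,-1],"rotation":[0,0,0]},{"gripper":1,"delta_pos":[0,0,-1],"rotation":[0,0,0]},{"gripper":1,"delta_pos":[0,0,-1],"rotation":[0,0,0]},{"gripper":1,"delta_pos":[0,0,-1],"rotation":[0,0,0]},{"gripper":1,"delta_pos":[0,0,-1],"rotation":[0,0,0]},{"gripper":1,"delta_pos":[0,0,-1],"rotation":[0,0,0]},{"gripper":1,"delta_pos":[0,0,-1],"rotation":[0,0,0]}]'
```

```text
time: 39.05
position: [0.4632, -0.2281, -0.012]
eef_rot: [0.0, 0.707, 0.707, 0.0]
ft_force: [-0.6, -1.1, 3.5]
finger_gap: 0.0527
grip_force: 62.8
time: 40.05
position: [0.4629, -0.2277, 0.1281]
eef_rot: [0.0, 0.707, 0.707, 0.0]
ft_force: [0.5, 0.2, -1.4]
finger_gap: 0.0527
grip_force: 63.2
```

```bash
for i in 1 2 3; do python3 -m inch '[{"gripper":1,"delta_pos":[0.935,0.348,0],"rotation":[0,0,0]},{"gripper":1,"delta_pos":[0.935,0.348,0],"rotation":[0,0,0]},{"gripper":1,"delta_pos":[0.935,0.348,0],"rotation":[0,0,0]},{"gripper":1,"delta_pos":[0.935,0.348,0],"rotation":[0,0,0]},{"gripper":1,"delta_pos":[0.935,0.348,0],"rotation":[0,0,0]},{"gripper":1,"delta_pos":[0.935,0.348,0],"rotation":[0,0,0]},{"gripper":1,"delta_pos":[0.935,0.348,0],"rotation":[0,0,0]},{"gripper":1,"delta_pos":[0.935,0.348,0],"rotation":[0,0,0]}]' | sed -n 2p; done
python3 - <<'E'
from h import *
W,a=snap("wrist","w6.png"); cv2.imwrite("pics/c8.png",np.ascontiguousarray(a[:,:,::-1]))
C=np.array([.631,.1315,0]); print(ctrl.get_obs()["position"])
for y in(.191,.123,.055):print([proj(W,C+[x,y,.034]).round(0) for x in(-.035,.040)])
E
```

```text
position: [0.5189, -0.0776, 0.1274]
position: [0.575, 0.0724, 0.1272]
position: [0.6307, 0.2219, 0.1272]
[0.63139709 0.22548966 0.12692521]
[array([269.,  93.]), array([376.,  93.])]
[array([272., 190.]), array([372., 190.])]
[array([275., 276.]), array([369., 276.])]
```

View pics/c8.png

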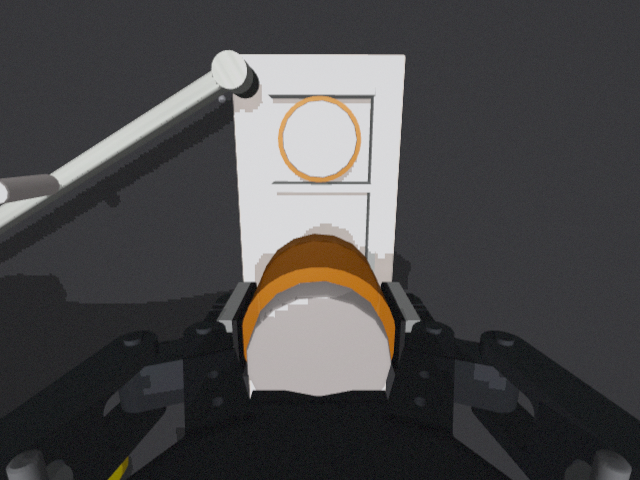

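Jar C stands well in bay 1 (cap at (320,138)), and the bay 2 divider is at v of about 188. I'll let the arm settle, then lower.

```bash
python3 -m inch '[{"gripper":1,"delta_pos":[0,0,0],"rotation":[0,0,0]},{"gripper":1,"delta_pos":[0,0,0],"rotation":[0,0,0]},{"gripper":1,"delta_pos":[0,0,0],"rotation":[0,0,0]},{"gripper":1,"delta_pos":[0,0,0.5],"rotation":[0,0,0]},{"gripper":1,"delta_pos":[0,0,0.5],"rotation":[0,0,0]},{"gripper":1,"delta_pos":[0,0,0],"rotation":[0,0,0]},{"gripper":1,"delta_pos":[0,0,0],"rotation":[0,0,0]},{"gripper":1,"delta_pos":[0,0,0],"rotation":[0,0,0]}]'
```

```text
time: 44.1
position: [0.6305, 0.2207, 0.1074]
eef_rot: [0.0, 0.707, 0.707, 0.0]
ft_force: [-0.6, -0.0, -0.5]
finger_gap: 0.0525
grip_force: 63.2
```

```bash
python3 -m inch '[{"gripper":1,"delta_pos":[0.07,0,1],"rotation":[0,0,0]},{"gripper":1,"delta_pos":[0,0,1],"rotation":[0,0,0]},{"gripper":1,"delta_pos":[0,0,1],"rotation":[0,0,0]},{"gripper":1,"delta_pos":[0,0,1],"rotation":[0,0,0]},{"gripper":1,"delta_pos":[0,0,0.7],"rotation":[0,0,0]},{"gripper":1,"delta_pos":[0,0,0.5],"rotation":[0,0,0]},{"gripper":1,"delta_pos":[0,0,0],"rotation":[0,0,0]},{"gripper":1,"delta_pos":[0,0,0],"rotation":[0,0,0]}]'
python3 -m inch '[{"gripper":-0.5,"delta_pos":[0,0,0],"rotation":[0,0,0]},{"gripper":-0.5,"delta_pos":[0,0,0],"rotation":[0,0,0]},{"gripper":-0.5,"delta_pos":[0,0,0],"rotation":[0,0,0]},{"gripper":-0.5,"delta_pos":[0,0,-0.5],"rotation":[0,0,0]},{"gripper":-0.5,"delta_pos":[0,0,-1],"rotation":[0,0,0]},{"gripper":-0.5,"delta_pos":[0,0,-1],"rotation":[0,0,0]},{"gripper":-0.5,"delta_pos":[0,0,-1],"rotation":[0,0,0]},{"gripper":-0.5,"delta_pos":[0,0,-1],"rotation":[0,0,0]}]'
python3 -m inch '[{"gripper":-1,"delta_pos":[-0.9,-0.5,-1],"rotation":[0,0,0]},{"gripper":-1,"delta_pos":[-0.9,-0.5,-0.5],"rotation":[0,0,0]},{"gripper":-1,"delta_pos":[-0.9,-0.5,0],"rotation":[0,0,0]},{"gripper":-1,"delta_pos":[-0.9,-0.5,0],"rotation":[0,0,0]},{"gripper":-1,"delta_pos":[-0.9,-0.5,0],"rotation":[0,0,0]},{"gripper":-1,"delta_pos":[-0.9,-0.5,0],"rotation":[0,0,0]},{"gripper":-1,"delta_pos":[-0.9,-0.5,0],"rotation":[0,0,0]},{"gripper":-1,"delta_pos":[-0.9,-0.5,0],"rotation":[0,0,0]}]' | sed -n 2p
python3 -m inch '[{"gripper":-1,"delta_pos":[-0.9,-0.5,0],"rotation":[0,0,0]},{"gripper":-1,"delta_pos":[-0.9,-0.5,0],"rotation":[0,0,0]},{"gripper":-1,"delta_pos":[-0.9,-0.5,0],"rotation":[0,0,0]},{"gripper":-1,"delta_pos":[-0.9,-0.5,0],"rotation":[0,0,0]},{"gripper":-1,"delta_pos":[-0.9,-0.5,0],"rotation":[0,0,0]},{"gripper":-1,"delta_pos":[-0.9,-0.5,0],"rotation":[0,0,0]},{"gripper":-1,"delta_pos":[-0.9,-0.5,0],"rotation":[0,0,0]},{"gripper":-1,"delta_pos":[-0.9,-0.5,0],"rotation":[0,0,0]}]' | sed -n 2p
python3 jars.py e
```

```text
time: 45.1
position: [0.6307, 0.2221, 0.0037]
eef_rot: [0.0, 0.707, 0.707, 0.0]
ft_force: [0.6, -0.0, -1.0]
finger_gap: 0.0526
grip_force: 63.2
time: 46.1
position: [0.6304, 0.2223, 0.0951]
eef_rot: [0.0, 0.707, 0.707, 0.0]
ft_force: [0.4, -0.0, -0.6]
finger_gap: 0.064
grip_force: 0.0
position: [0.5495, 0.0769, 0.1231]
position: [0.4695, -0.0669, 0.1232]
side [327. 304.] [ 0.4354 -0.1294  0.061 ]
48.2 [ 0.46867724 -0.06802862  0.12335744] [-2.56241022e-05  7.08451283e-01  7.05759665e-01 -2.73666932e-04] [-0.31  0.47  0.46  2.26 -0.44  0.49  0.5 ]
```

```bash
python3 -m inch '[{"gripper":-1,"delta_pos":[-0.765,-0.4,0],"rotation":[0,0,0]},{"gripper":-1,"delta_pos":[-0.765,-0.4,0],"rotation":[0,0,0]},{"gripper":-1,"delta_pos":[-0.765,-0.4,0],"rotation":[0,0,0]},{"gripper":-1,"delta_pos":[-0.765,-0.4,0],"rotation":[0,0,0]},{"gripper":-1,"delta_pos":[0,0,1],"rotation":[0,0,0]},{"gripper":-1,"delta_pos":[0,0,1],"rotation":[0,0,0]},{"gripper":-1,"delta_pos":[0,0,0],"rotation":[0,0,0]},{"gripper":-1,"delta_pos":[0,0,0],"rotation":[0,0,0]}]' | sed -n 2p
python3 jars.py f
```

```text
position: [0.438, -0.1274, 0.0836]
side [239. 129.] [0.447 0.544 0.061]
side [328. 304.] [ 0.4356 -0.1289  0.061 ]
49.3 [ 0.43837472 -0.1271787   0.08384508] [4.45184988e-04 7.07314812e-01 7.06898493e-01 2.81056599e-04] [-0.09  0.52  0.35  2.33 -0.5   0.36  0.69]
```

```bash
python3 -m inch '[{"gripper":-1,"delta_pos":[-0.1,-0.05,1],"rotation":[0,0,0]},{"gripper":-1,"delta_pos":[0,0,1],"rotation":[0,0,0]},{"gripper":-1,"delta_pos":[0,0,1],"rotation":[0,0,0]},{"gripper":-1,"delta_pos":[0,0,1],"rotation":[0,0,0]},{"gripper":-1,"delta_pos":[0,0,0.8],"rotation":[0,0,0]},{"gripper":1,"delta_pos":[0,0,0],"rotation":[0,0,0]},{"gripper":1,"delta_pos":[0,0,0],"rotation":[0,0,0]},{"gripper":1,"delta_pos":[0,0,0],"rotation":[0,0,0]}]'
python3 -m inch '[{"gripper":1,"delta_pos":[0,0,0],"rotation":[0,0,0]},{"gripper":1,"delta_pos":[0,0,-1],"rotation":[0,0,0]},{"gripper":1,"delta_pos":[0,0,-1],"rotation":[0,0,0]},{"gripper":1,"delta_pos":[0,0,-1],"rotation":[0,0,0]},{"gripper":1,"delta_pos":[0,0,-1],"rotation":[0,0,0]},{"gripper":1,"delta_pos":[0,0,-1],"rotation":[0,0,0]},{"gripper":1,"delta_pos":[0,0,-1],"rotation":[0,0,0]},{"gripper":1,"delta_pos":[0,0,-1],"rotation":[0,0,0]}]'
```

```text
time: 50.3
position: [0.4375, -0.1292, -0.0117]
eef_rot: [0.001, 0.707, 0.707, 0.0]
ft_force: [-1.6, -0.2, 5.7]
finger_gap: 0.0524
grip_force: 63.0
time: 51.3
position: [0.4372, -0.1289, 0.1285]
eef_rot: [0.0, 0.707, 0.707, 0.0]
ft_force: [0.2, -0.4, -1.8]
finger_gap: 0.0529
grip_force: 63.5
```

```bash
for i in 1 2; do python3 -m inch '[{"gripper":1,"delta_pos":[0.883,0.603,0],"rotation":[0,0,0]},{"gripper":1,"delta_pos":[0.883,0.603,0],"rotation":[0,0,0]},{"gripper":1,"delta_pos":[0.883,0.603,0],"rotation":[0,0,0]},{"gripper":1,"delta_pos":[0.883,0.603,0],"rotation":[0,0,0]},{"gripper":1,"delta_pos":[0.883,0.603,0],"rotation":[0,0,0]},{"gripper":1,"delta_pos":[0.883,0.603,0],"rotation":[0,0,0]},{"gripper":1,"delta_pos":[0.883,0.603,0],"rotation":[0,0,0]},{"gripper":1,"delta_pos":[0.883,0.603,0],"rotation":[0,0,0]}]' | sed -n 2p; done
python3 -m inch '[{"gripper":1,"delta_pos":[0,0,0],"rotation":[0,0,0]},{"gripper":1,"delta_pos":[0,0,0],"rotation":[0,0,0]},{"gripper":1,"delta_pos":[0,0,0],"rotation":[0,0,0]},{"gripper":1,"delta_pos":[0,0,0.5],"rotation":[0,0,0]},{"gripper":1,"delta_pos":[0,0,0.5],"rotation":[0,0,0]},{"gripper":1,"delta_pos":[0,0,0],"rotation":[0,0,0]},{"gripper":1,"delta_pos":[0,0,0],"rotation":[0,0,0]},{"gripper":1,"delta_pos":[0,0,0],"rotation":[0,0,0]}]'
python3 jars.py g
```

```text
position: [0.5345, 0.0134, 0.1273]
position: [0.6311, 0.1547, 0.1273]
time: 54.3
position: [0.6306, 0.1534, 0.1075]
eef_rot: [0.0, 0.707, 0.707, 0.0]
ft_force: [-0.8, 0.2, -2.0]
finger_gap: 0.0526
grip_force: 63.5
side [239. 129.] [0.4468 0.5435 0.061 ]
54.4 [0.6305034  0.15349646 0.10756559] [-2.48778851e-05  7.07302358e-01  7.06911138e-01  1.26327700e-04] [-0.7   0.7   0.6   1.89 -0.57  0.73  0.23]
```

```bash
python3 -m inch '[{"gripper":1,"delta_pos":[0,0,1],"rotation":[0,0,0]},{"gripper":1,"delta_pos":[0,0,1],"rotation":[0,0,0]},{"gripper":1,"delta_pos":[0,0,1],"rotation":[0,0,0]},{"gripper":1,"delta_pos":[0,0,1],"rotation":[0,0,0]},{"gripper":1,"delta_pos":[0,0,0.7],"rotation":[0,0,0]},{"gripper":1,"delta_pos":[0,0,0.5],"rotation":[0,0,0]},{"gripper":1,"delta_pos":[0,0,0],"rotation":[0,0,0]},{"gripper":1,"delta_pos":[0,0,0],"rotation":[0,0,0]}]'
python3 -m inch '[{"gripper":-0.5,"delta_pos":[0,0,0],"rotation":[0,0,0]},{"gripper":-0.5,"delta_pos":[0,0,0],"rotation":[0,0,0]},{"gripper":-0.5,"delta_pos":[0,0,0],"rotation":[0,0,0]},{"gripper":-0.5,"delta_pos":[0,0,-0.5],"rotation":[0,0,0]},{"gripper":-0.5,"delta_pos":[0,0,-1],"rotation":[0,0,0]},{"gripper":-0.5,"delta_pos":[0,0,-1],"rotation":[0,0,0]},{"gripper":-0.5,"delta_pos":[0,0,-1],"rotation":[0,0,0]},{"gripper":-0.5,"delta_pos":[0,0,-1],"rotation":[0,0,0]}]'
python3 -m inch '[{"gripper":-0.5,"delta_pos":[0,-1,-1],"rotation":[0,0,0]},{"gripper":-0.5,"delta_pos":[0,-1,-0.5],"rotation":[0,0,0]},{"gripper":-0.5,"delta_pos":[0,-1,0],"rotation":[0,0,0]},{"gripper":-0.5,"delta_pos":[0,-1,0],"rotation":[0,0,0]},{"gripper":-0.5,"delta_pos":[0,-1,0],"rotation":[0,0,-1]},{"gripper":-0.5,"delta_pos":[0,0,0],"rotation":[0,0,-1]},{"gripper":-0.5,"delta_pos":[0,0,0],"rotation":[0,0,-1]},{"gripper":-0.5,"delta_pos":[0,0,0],"rotation":[0,0,-1]}]' | sed -n 2,3p
python3 -m inch '[{"gripper":-0.5,"delta_pos":[0,0,0],"rotation":[0,0,-1]},{"gripper":-0.5,"delta_pos":[0,0,0],"rotation":[0,0,-1]},{"gripper":-0.5,"delta_pos":[0,0,0],"rotation":[0,0,-1]},{"gripper":-0.5,"delta_pos":[0,0,0],"rotation":[0,0,-1]},{"gripper":-0.5,"delta_pos":[0,0,0],"rotation":[0,0,-1]},{"gripper":-0.5,"delta_pos":[0,0,0],"rotation":[0,0,-1]},{"gripper":-0.5,"delta_pos":[0,0,0],"rotation":[0,0,-1]},{"gripper":-0.5,"delta_pos":[0,0,0],"rotation":[0,0,-1]}]'
python3 - <<'E'
from h import *
_,s=snap("side","side5.png");_,w=snap("wrist","w7.png")
a=cv2.resize(s[130:400,220:490,::-1],(500,500),interpolation=cv2.INTER_CUBIC); b=cv2.resize(w[100:400,:,::-1],None,fx=.46,fy=.46)
b=np.vstack([b,np.zeros((500-b.shape[0],b.shape[1],3),np.uint8)]); cv2.imwrite("pics/c9.png",np.hstack([a,b]))
print(a.shape,b.shape)
E
```

```text
time: 55.4
position: [0.6307, 0.1534, 0.0038]
eef_rot: [0.0, 0.707, 0.707, 0.0]
ft_force: [0.5, -0.4, -2.6]
finger_gap: 0.0528
grip_force: 63.5
time: 56.4
position: [0.6305, 0.1536, 0.0952]
eef_rot: [0.0, 0.707, 0.707, 0.0]
ft_force: [-0.5, 1.1, 0.6]
finger_gap: 0.0643
grip_force: 0.0
position: [0.5305, 0.1535, 0.1243]
eef_rot: [0.0, 0.517, 0.856, 0.0]
time: 58.4
position: [0.5306, 0.1533, 0.1242]
eef_rot: [0.0, 0.064, 0.998, -0.0]
ft_force: [0.2, 0.5, -0.3]
finger_gap: 0.0639
grip_force: 0.0
(500, 500, 3) (500, 294, 3)
```

View pics/c9.png

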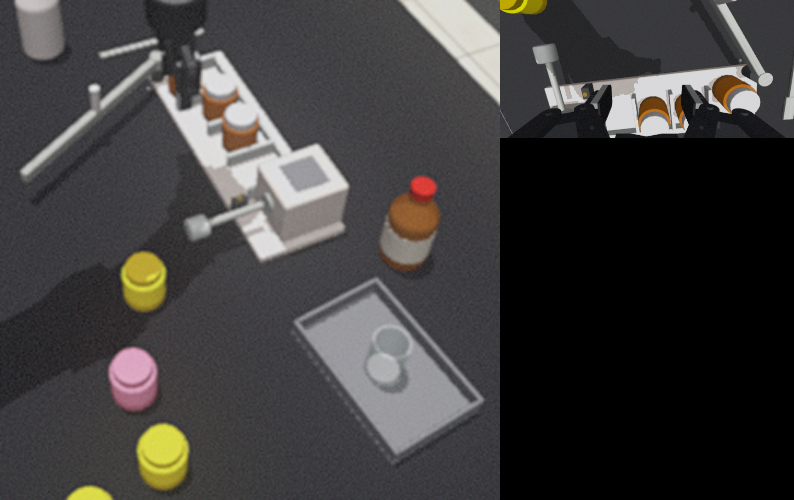

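All three jars are upright in bays 1–3, the beaker stands in the tray and the knob is out. The peg is unchanged at (271,178) in the side view. Now the bar.

```bash
python3 -m inch '[{"gripper":-0.5,"delta_pos":[0,0,0],"rotation":[0,0,-1]},{"gripper":-0.5,"delta_pos":[0,0,0],"rotation":[0,0,-0.08]},{"gripper":-0.5,"delta_pos":[0.66,0.89,0],"rotation":[0,0,0]},{"gripper":-0.5,"delta_pos":[0.66,0.89,0],"rotation":[0,0,0]},{"gripper":-0.5,"delta_pos":[0.66,0.89,0],"rotation":[0,0,0]},{"gripper":-0.5,"delta_pos":[0.66,0.89,0],"rotation":[0,0,0]},{"gripper":-0.5,"delta_pos":[0.66,0.89,0],"rotation":[0,0,0]},{"gripper":-0.5,"delta_pos":[0.66,0.89,0],"rotation":[0,0,0]}]' 
python3 -m inch '[{"gripper":-0.5,"delta_pos":[0,0,0],"rotation":[0,0,0]},{"gripper":-0.5,"delta_pos":[0,0,0],"rotation":[0,0,0]},{"gripper":-0.5,"delta_pos":[0,0,0],"rotation":[0,0,0]},{"gripper":-0.5,"delta_pos":[0,0,0],"rotation":[0,0,0]},{"gripper":-0.5,"delta_pos":[0,0,0],"rotation":[0,0,0]},{"gripper":-0.5,"delta_pos":[0,0,0],"rotation":[0,0,0]},{"gripper":-0.5,"delta_pos":[0,0,0],"rotation":[0,0,0]},{"gripper":-0.5,"delta_pos":[0,0,0],"rotation":[0,0,0]}]'
python3 - <<'E'
from h import *
W,w=snap("wrist","w8.png"); S=cal("side")
p=proj(W,(.4515,.26,.1)); print(p)
m=(w.astype(int).min(2)>170).astype(np.uint8); k,l,s,ct=cv2.connectedComponentsWithStats(m)
for i in range(1,k):
    if s[i,4]>80: print(s[i],ct[i].round(1))
E
```

```text
time: 59.5
position: [0.451, 0.261, 0.1236]
eef_rot: [-0.0, 0.003, 1.0, 0.0]
ft_force: [0.1, -0.5, 0.3]
finger_gap: 0.0639
grip_force: 0.0
time: 60.5
position: [0.4514, 0.2605, 0.1234]
eef_rot: [-0.0, 0.001, 1.0, 0.0]
ft_force: [-0.1, -0.4, 0.3]
finger_gap: 0.064
grip_force: 0.0
[317.80730919 262.44554776]
[ 188   18  137  215 4137] [253.9 124.5]
[311 249  22  21 354] [321.3 258.7]
[ 228  250  180  152 6990] [318.6 354.8]
[496 294  18  53 473] [504.6 319.6]
[   0  349   69   37 1855] [ 26.8 365. ]
[123 408  42  37 969] [147.8 428.9]
[472 411  24  47 786] [483.8 434.4]
[108 459  44   5 205] [129.4 461. ]
```

```bash
python3 -m inch '[{"gripper":-0.5,"delta_pos":[0.1,0.08,1],"rotation":[0,0,0]},{"gripper":-0.5,"delta_pos":[0,0,1],"rotation":[0,0,0]},{"gripper":-0.5,"delta_pos":[0,0,1],"rotation":[0,0,0]},{"gripper":-0.5,"delta_pos":[0,0,1],"rotation":[0,0,0]},{"gripper":-0.5,"delta_pos":[0,0,0.3],"rotation":[0,0,0]},{"gripper":1,"delta_pos":[0,0,0],"rotation":[0,0,0]},{"gripper":1,"delta_pos":[0,0,0],"rotation":[0,0,0]},{"gripper":1,"delta_pos":[0,0,0],"rotation":[0,0,0]}]'
python3 -m inch '[{"gripper":1,"delta_pos":[0,0,0],"rotation":[0,0,0]},{"gripper":1,"delta_pos":[0,0,0],"rotation":[0,0,0]},{"gripper":1,"delta_pos":[0,0,0],"rotation":[0,0,0]},{"gripper":1,"delta_pos":[0,0,0],"rotation":[0,0,0]},{"gripper":1,"delta_pos":[0,0,0],"rotation":[0,0,0]},{"gripper":1,"delta_pos":[0,0,0],"rotation":[0,0,0]},{"gripper":1,"delta_pos":[0,0,0],"rotation":[0,0,0]},{"gripper":1,"delta_pos":[0,0,0],"rotation":[0,0,0]}]'
python3 - <<'E'
from h import *
# arc plan, K frame: tool dx=-X, dy=+Y, units of 0.02
o=ctrl.get_obs(); p=o["position"][:2]; r=.144; th=1.075
print(p,o["moment"]); N=16; a=np.linspace(th,0,N+1)
P=np.array([.576,.331])+r*np.stack([-np.sin(a),-np.cos(a)],1)
d=np.diff(P,axis=0)/.02; print(np.round(np.stack([-d[:,0],d[:,1]],1),2).tolist(),P[0],P[-1])
E
```

```text
time: 61.55
position: [0.4496, 0.2623, 0.0381]
eef_rot: [0.0, 0.001, 1.0, 0.0]
ft_force: [-0.4, -1.0, 6.8]
finger_gap: 0.0121
grip_force: 58.4
time: 62.55
position: [0.4496, 0.2623, 0.0382]
eef_rot: [0.0, 0.001, 1.0, 0.0]
ft_force: [-0.2, 0.6, 6.1]
finger_gap: 0.0127
grip_force: 58.4
[0.44964223 0.2622893 ] [-0.12004203  0.16965957 -0.04728587]
[[-0.24, -0.42], [-0.27, -0.4], [-0.3, -0.38], [-0.32, -0.36], [-0.35, -0.34], [-0.37, -0.31], [-0.39, -0.29], [-0.41, -0.26], [-0.42, -0.23], [-0.44, -0.2], [-0.45, -0.17], [-0.46, -0.14], [-0.47, -0.11], [-0.48, -0.08], [-0.48, -0.05], [-0.48, -0.02]] [0.44933902 0.26249456] [0.576 0.187]
```

```bash
python3 -m inch '[{"gripper":1,"delta_pos":[-0.24,-0.42,0],"rotation":[0,0,0]},{"gripper":1,"delta_pos":[-0.27,-0.4,0],"rotation":[0,0,0]},{"gripper":1,"delta_pos":[-0.3,-0.38,0],"rotation":[0,0,0]},{"gripper":1,"delta_pos":[-0.32,-0.36,0],"rotation":[0,0,0]},{"gripper":1,"delta_pos":[-0.35,-0.34,0],"rotation":[0,0,0]},{"gripper":1,"delta_pos":[-0.37,-0.31,0],"rotation":[0,0,0]},{"gripper":1,"delta_pos":[-0.39,-0.29,0],"rotation":[0,0,0]},{"gripper":1,"delta_pos":[-0.41,-0.26,0],"rotation":[0,0,0]}]'
```

```text
time: 63.55
position: [0.5021, 0.2086, 0.038]
eef_rot: [-0.0, -0.0, 1.0, 0.001]
ft_force: [-4.4, 8.8, 6.0]
finger_gap: 0.0125
grip_force: 60.0
```

```bash
python3 -m inch '[{"gripper":1,"delta_pos":[-0.42,-0.23,0],"rotation":[0,0,0]},{"gripper":1,"delta_pos":[-0.44,-0.2,0],"rotation":[0,0,0]},{"gripper":1,"delta_pos":[-0.45,-0.17,0],"rotation":[0,0,0]},{"gripper":1,"delta_pos":[-0.46,-0.14,0],"rotation":[0,0,0]},{"gripper":1,"delta_pos":[-0.47,-0.11,0],"rotation":[0,0,0]},{"gripper":1,"delta_pos":[-0.48,-0.08,0],"rotation":[0,0,0]},{"gripper":1,"delta_pos":[-0.48,-0.05,0],"rotation":[0,0,0]},{"gripper":1,"delta_pos":[-0.48,-0.02,0],"rotation":[0,0,0]}]'
python3 -m inch '[{"gripper":1,"delta_pos":[-0.05,0,0],"rotation":[0,0,0]},{"gripper":1,"delta_pos":[0,0,0],"rotation":[0,0,0]},{"gripper":1,"delta_pos":[0,0,0],"rotation":[0,0,0]},{"gripper":1,"delta_pos":[0,0,0],"rotation":[0,0,0]},{"gripper":1,"delta_pos":[0,0,0],"rotation":[0,0,0]},{"gripper":1,"delta_pos":[0,0,0],"rotation":[0,0,0]},{"gripper":1,"delta_pos":[0,0,0],"rotation":[0,0,0]},{"gripper":1,"delta_pos":[0,0,0],"rotation":[0,0,0]}]'
```

```text
time: 64.55
position: [0.5765, 0.1888, 0.038]
eef_rot: [0.001, -0.0, 1.0, 0.001]
ft_force: [1.4, 8.3, -1.0]
finger_gap: 0.0128
grip_force: 59.4
time: 65.55
position: [0.5774, 0.1888, 0.038]
eef_rot: [0.001, 0.0, 1.0, 0.001]
ft_force: [-0.6, 6.0, 2.4]
finger_gap: 0.0123
grip_force: 60.1
```

```bash
python3 -m inch '[{"gripper":0,"delta_pos":[0,0,0],"rotation":[0,0,0]},{"gripper":0,"delta_pos":[0,0,0],"rotation":[0,0,0]},{"gripper":0,"delta_pos":[0,0,0],"rotation":[0,0,0]},{"gripper":0,"delta_pos":[0,0,-0.5],"rotation":[0,0,0]},{"gripper":0,"delta_pos":[0,0,-1],"rotation":[0,0,0]},{"gripper":0,"delta_pos":[0,0,-1],"rotation":[0,0,0]},{"gripper":0,"delta_pos":[0,0,-1],"rotation":[0,0,0]},{"gripper":0,"delta_pos":[0,0,-1],"rotation":[0,0,0]}]'
python3 -m inch '[{"gripper":1,"delta_pos":[0.577,-0.92,0],"rotation":[0,0,0]},{"gripper":1,"delta_pos":[0.577,-0.92,0],"rotation":[0,0,0]},{"gripper":1,"delta_pos":[0.577,-0.92,0],"rotation":[0,0,0]},{"gripper":1,"delta_pos":[0.577,-0.92,0],"rotation":[0,0,0]},{"gripper":1,"delta_pos":[0.577,-0.92,0],"rotation":[0,0,0]},{"gripper":1,"delta_pos":[0.577,-0.92,0],"rotation":[0,0,0]},{"gripper":1,"delta_pos":[0.577,-0.92,0],"rotation":[0,0,0]},{"gripper":1,"delta_pos":[0.577,-0.92,0],"rotation":[0,0,0]}]'
python3 -m inch '[{"gripper":1,"delta_pos":[0.577,-0.92,0],"rotation":[0,0,0]},{"gripper":1,"delta_pos":[0.577,-0.92,0],"rotation":[0,0,0]},{"gripper":1,"delta_pos":[0,0,0],"rotation":[0,0,0]},{"gripper":1,"delta_pos":[0,0,0],"rotation":[0,0,0]},{"gripper":1,"delta_pos":[0,0,0],"rotation":[0,0,0]},{"gripper":1,"delta_pos":[0,0,0],"rotation":[0,0,0]},{"gripper":1,"delta_pos":[0,0,0],"rotation":[0,0,0]},{"gripper":1,"delta_pos":[0,0,0],"rotation":[0,0,0]}]'
python3 - <<'E'
from h import *
W,w=snap("wrist","w9.png"); S,s=snap("side","side6.png")
cv2.imwrite("pics/c10.png",np.hstack([cv2.resize(w[:,:,::-1],(400,300)),cv2.resize(s[130:280,220:420,::-1],(400,300),interpolation=cv2.INTER_CUBIC)]))
C=np.array([.631,.1315,0])
print("wrist (in 400x300): bar end",proj(W,C+[-.055,-.1,.058])*.625,"peg",proj(W,C+[-.055,.055,.1])*.625,"knob out",proj(W,C+[-.135,-.128,.07])*.625)
E
```

```text
time: 66.55
position: [0.5769, 0.1864, 0.1287]
eef_rot: [0.0, 0.001, 1.0, 0.0]
ft_force: [-0.7, -0.7, 0.3]
finger_gap: 0.0424
grip_force: 0.0
time: 67.55
position: [0.4835, 0.0384, 0.1274]
eef_rot: [-0.0, 0.001, 1.0, 0.0]
ft_force: [-0.7, -0.5, -0.7]
finger_gap: 0.0004
grip_force: 0.0
time: 68.55
position: [0.4611, 0.003, 0.1273]
eef_rot: [-0.0, 0.001, 1.0, 0.0]
ft_force: [-0.1, -0.3, 0.2]
finger_gap: -0.0001
grip_force: 0.0
wrist (in 400x300): bar end [221.80040152 238.27331977] peg [369.3532618  263.45678473] knob out [199.6332393  183.67404338]
```

View pics/c10.png

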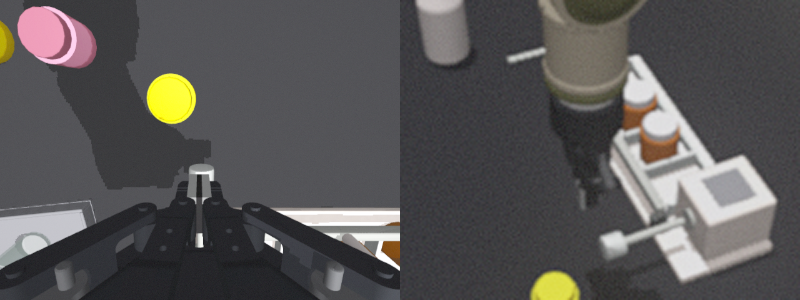

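Run:
```python
from h import *
S=cal("side"); im=cv2.imread("pics/side6.png").min(2); H=np.array([.576,.331])
for r in(.2,.24,.28):
    for th in(0,.04,.1):
        p=proj(S,[*(H+r*np.array([-np.sin(th),-np.cos(th)])),.058]); print(r,th,p.round(1),end=" ")
    u,v=proj(S,[*(H+[0,-r]),.058]); print("row",im[int(round(v)),int(u)-10:int(u)+11].tolist(),int(u)-10)
```

```text
0.2 0 [334.8 207.1] 0.2 0.04 [332. 208.] 0.2 0.1 [327.7 209.1] row [59, 107, 148, 169, 161, 138, 109, 140, 181, 196, 196, 197, 202, 215, 221, 192, 110, 47, 48, 44, 55] 324
0.24 0 [341.5 217.5] 0.24 0.04 [338.1 218.6] 0.24 0.1 [332.8 220. ] row [212, 195, 174, 166, 159, 128, 108, 141, 181, 197, 196, 188, 168, 140, 127, 133, 141, 156, 169, 179, 195] 331
0.28 0 [348.4 228.3] 0.28 0.04 [344.3 229.7] 0.28 0.1 [338.1 231.4] row [200, 177, 171, 161, 136, 109, 128, 172, 191, 194, 195, 203, 212, 221, 223, 223, 223, 226, 222, 211, 179] 338
```

The bar edge in the side view matches θ≈0, so the bar is shut. Next I push the knob home.

```bash
python3 -m inch '[{"gripper":1,"delta_pos":[0,0.05,1],"rotation":[0,0,0]},{"gripper":1,"delta_pos":[0,0,1],"rotation":[0,0,0]},{"gripper":1,"delta_pos":[0,0,1],"rotation":[0,0,0]},{"gripper":1,"delta_pos":[0,0,1],"rotation":[0,0,0]},{"gripper":1,"delta_pos":[0,0,1],"rotation":[0,0,0]},{"gripper":1,"delta_pos":[0,0,1],"rotation":[0,0,0]},{"gripper":1,"delta_pos":[0,0,0],"rotation":[0,0,0]},{"gripper":1,"delta_pos":[0,0,0],"rotation":[0,0,0]}]'
python3 -m inch '[{"gripper":1,"delta_pos":[-0.25,0,0],"rotation":[0,0,0]},{"gripper":1,"delta_pos":[-0.25,0,0],"rotation":[0,0,0]},{"gripper":1,"delta_pos":[-0.25,0,0],"rotation":[0,0,0]},{"gripper":1,"delta_pos":[-0.25,0,0],"rotation":[0,0,0]},{"gripper":1,"delta_pos":[-0.25,0,0],"rotation":[0,0,0]},{"gripper":1,"delta_pos":[-0.25,0,0],"rotation":[0,0,0]},{"gripper":1,"delta_pos":[-0.25,0,0],"rotation":[0,0,0]},{"gripper":1,"delta_pos":[-0.25,0,0],"rotation":[0,0,0]}]'
```

```text
time: 69.65
position: [0.4612, 0.0038, 0.0078]
eef_rot: [-0.0, 0.001, 1.0, 0.0]
ft_force: [-0.6, -0.5, -0.1]
finger_gap: 0.0001
grip_force: 0.0
time: 70.65
position: [0.5003, 0.0037, 0.0073]
eef_rot: [-0.001, 0.001, 1.0, 0.0]
ft_force: [-9.1, 1.2, 6.5]
finger_gap: 0.0001
grip_force: 4.1
```

```bash
python3 -m inch '[{"gripper":1,"delta_pos":[-0.1,0,0],"rotation":[0,0,0]},{"gripper":1,"delta_pos":[-0.1,0,0],"rotation":[0,0,0]},{"gripper":1,"delta_pos":[0,0,0],"rotation":[0,0,0]},{"gripper":1,"delta_pos":[0,0,0],"rotation":[0,0,0]},{"gripper":1,"delta_pos":[0,0,0],"rotation":[0,0,0]},{"gripper":1,"delta_pos":[0,0,0],"rotation":[0,0,0]},{"gripper":1,"delta_pos":[0,0,0],"rotation":[0,0,0]},{"gripper":1,"delta_pos":[0,0,0],"rotation":[0,0,0]}]'
python3 -m inch '[{"gripper":1,"delta_pos":[0.5,0,0],"rotation":[0,0,0]},{"gripper":1,"delta_pos":[1,0,0],"rotation":[0,0,0]},{"gripper":1,"delta_pos":[0,0,-1],"rotation":[0,0,0]},{"gripper":1,"delta_pos":[0,0,-1],"rotation":[0,0,0]},{"gripper":1,"delta_pos":[0,0,-1],"rotation":[0,0,0]},{"gripper":1,"delta_pos":[0,0,-1],"rotation":[0,0,0]},{"gripper":1,"delta_pos":[0,0,-1],"rotation":[0,0,0]},{"gripper":1,"delta_pos":[0,0,-1],"rotation":[0,0,0]}]'
python3 -m inch '[{"gripper":1,"delta_pos":[0,-1,-1],"rotation":[0,0,0]},{"gripper":1,"delta_pos":[0,-1,-1],"rotation":[0,0,0]},{"gripper":1,"delta_pos":[0,-1,-1],"rotation":[0,0,0]},{"gripper":1,"delta_pos":[0,-1,0],"rotation":[0,0,0]},{"gripper":1,"delta_pos":[0,-1,0],"rotation":[0,0,0]},{"gripper":1,"delta_pos":[0,-1,0],"rotation":[0,0,0]},{"gripper":1,"delta_pos":[0,-1,0],"rotation":[0,0,0]},{"gripper":1,"delta_pos":[0,-1,0],"rotation":[0,0,0]}]'
python3 - <<'E'
from h import *
T,a=snap("top","top9.png"); S,b=snap("side","side9.png")
w=lambda im:(im.astype(int).min(2)>150)
# knob head extent in the top view: rows of bright pixels in columns near the head
m=w(a)[200:260,341:351].sum(1)>6; print("head rows",200+np.flatnonzero(m)[[0,-1]], "first picture:",200+np.flatnonzero((cv2.imread("pics/top0.png").min(2)>150)[200:260,341:351].sum(1)>6)[[0,-1]])
r=lambda im:cv2.connectedComponentsWithStats(w(im)[225:265,310:350].astype(np.uint8))
for im in(cv2.imread("pics/side0.png"),b): q=np.argwhere(w(im)[240:262,310:345]); print("side head min col",310+q[:,1].min(),"mean",q.mean(0))
C=np.array([.631,.1315])
for n,c,im in(("top",T,a),("side",S,b)):
    k,l,s,ct=cv2.connectedComponentsWithStats((w(im)&(im.max(2).astype(int)-im.min(2)<40)).astype(np.uint8))
    print(n,"peg pred",proj(c,[.576,.187,.1]).round(1),"caps pred",[proj(c,[.630,y,.074]).round(0).tolist() for y in(.29,.222,.1535)])
hs=cv2.cvtColor(a,cv2.COLOR_RGB2HSV); o=((hs[:,:,0]<15)&(hs[:,:,1]>100)&(hs[:,:,2]>60)).astype(np.uint8)
k,l,s,ct=cv2.connectedComponentsWithStats(o)
for i in range(1,k):
    if s[i,4]>25: print("brown",s[i],ct[i].round(0))
x=cv2.resize(a[150:260,180:380,::-1],(400,220)); cv2.imwrite("pics/c11.png",np.vstack([x,cv2.resize(b[130:390,220:490,::-1],(400,380))]))
E
```

```text
time: 71.65
position: [0.5, 0.0037, 0.0071]
eef_rot: [-0.005, 0.001, 1.0, -0.0]
ft_force: [-12.6, 1.2, 10.1]
finger_gap: 0.0001
grip_force: 6.3
time: 72.65
position: [0.4756, 0.0038, 0.1281]
eef_rot: [0.001, 0.001, 1.0, 0.0]
ft_force: [-0.5, 0.5, 0.3]
finger_gap: -0.0002
grip_force: 0.0
time: 73.65
position: [0.4752, -0.157, 0.1874]
eef_rot: [0.0, 0.001, 1.0, -0.0]
ft_force: [0.1, -0.2, 1.2]
finger_gap: 0.0001
grip_force: 0.0
head rows [200 244] first picture: [200 244]
side head min col 332 mean [ 6.57272727 28.42727273]
side head min col 332 mean [ 7.01801802 28.04504505]
top peg pred [259.4 212.1] caps pred [[214.0, 189.0], [246.0, 190.0], [277.0, 190.0]]
side peg pred [326.1 181.8] caps pred [[328.0, 160.0], [339.0, 175.0], [350.0, 191.0]]
brown [605  59  16  12  66] [612.  66.]
brown [607  99  10  14  38] [612. 106.]
brown [384 121  29  32 700] [398. 136.]
brown [243 183  19  23 100] [255. 198.]
brown [217 193  13  19  85] [225. 205.]
brown [271 192  21  14  87] [283. 201.]
```

Run:
```python
from h import *
b=cv2.imread("pics/side9.png"); c=cv2.imread("pics/side5.png"); S=cal("side")
d=cv2.absdiff(b,c).max(2); print("tray diff",(d[280:380,378:482]>40).sum())
hs=cv2.cvtColor(b,cv2.COLOR_BGR2HSV); o=((hs[:,:,0]<18)&(hs[:,:,1]>90)&(hs[:,:,2]>50)).astype(np.uint8)[120:235,290:400]
k,l,s,ct=cv2.connectedComponentsWithStats(o)
for i in range(1,k):
    if s[i,4]>20: print("side brown",s[i,:5]+[290,120,0,0,0])
for y in(.29,.222,.1535): print("expected body mid",proj(S,[.63,y,.036]).round(0),"base",proj(S,[.63,y,.012]).round(0),"cap",proj(S,[.63,y,.074]).round(0))
w=((b.min(2)>185)).astype(np.uint8)
for y in(.29,.222,.1535):
    u,v=proj(S,[.63,y,.074]).round().astype(int); print(b[v-6:v+7:3,u-12:u+13:4].min(2).tolist())
```

```text
tray diff 0
side brown [311 163  26  32 214]
expected body mid [328. 170.] base [328. 176.] cap [328. 160.]
expected body mid [338. 185.] base [338. 191.] cap [339. 175.]
expected body mid [349. 201.] base [349. 207.] cap [350. 191.]
[[57, 72, 59, 68, 106, 113, 113], [219, 233, 223, 79, 66, 110, 113], [232, 230, 230, 203, 217, 116, 110], [232, 229, 233, 176, 127, 110, 109], [175, 215, 183, 85, 157, 184, 95]]
[[53, 231, 233, 80, 99, 110, 75], [41, 231, 232, 81, 94, 106, 109], [33, 220, 231, 85, 100, 101, 98], [150, 161, 233, 82, 95, 102, 106], [214, 87, 154, 87, 103, 106, 110]]
[[89, 99, 96, 104, 108, 111, 108], [87, 98, 103, 107, 107, 110, 114], [91, 100, 107, 106, 106, 107, 111], [98, 98, 96, 103, 104, 107, 109], [122, 95, 104, 107, 107, 110, 106]]
```

```bash
python3 -m inch '[{"gripper":1,"delta_pos":[0,1,-1],"rotation":[0,0,0]},{"gripper":1,"delta_pos":[0,1,-1],"rotation":[0,0,0]},{"gripper":1,"delta_pos":[0,1,-1],"rotation":[0,0,0]},{"gripper":1,"delta_pos":[0,1,0],"rotation":[0,0,0]},{"gripper":1,"delta_pos":[0,1,0],"rotation":[0,0,0]},{"gripper":1,"delta_pos":[0,1,0],"rotation":[0,0,0]},{"gripper":1,"delta_pos":[0,1,0],"rotation":[0,0,0]},{"gripper":1,"delta_pos":[0,1,0],"rotation":[0,0,0]}]' | sed -n 2p
for i in 1 2 3; do python3 -m inch '[{"gripper":1,"delta_pos":[0.15,1,0],"rotation":[0,0,0]},{"gripper":1,"delta_pos":[0.15,1,0],"rotation":[0,0,0]},{"gripper":1,"delta_pos":[0.15,1,0],"rotation":[0,0,0]},{"gripper":1,"delta_pos":[0.15,1,0],"rotation":[0,0,0]},{"gripper":1,"delta_pos":[0.15,1,0],"rotation":[0,0,0]},{"gripper":1,"delta_pos":[0.15,1,0],"rotation":[0,0,0]},{"gripper":1,"delta_pos":[0.15,1,0],"rotation":[0,0,0]},{"gripper":1,"delta_pos":[0.15,1,0],"rotation":[0,0,0]}]' | sed -n 2p; done
python3 - <<'E'
from h import *
S,b=snap("side","side10.png"); b=np.ascontiguousarray(b[:,:,::-1]); c=cv2.imread("pics/side5.png")
print("tray diff",(cv2.absdiff(b,c).max(2)[280:380,378:482]>40).sum())
hs=cv2.cvtColor(b,cv2.COLOR_BGR2HSV); o=((hs[:,:,0]<18)&(hs[:,:,1]>90)&(hs[:,:,2]>50)).astype(np.uint8)[120:235,290:400]
k,l,s,ct=cv2.connectedComponentsWithStats(o)
for i in range(1,k):
    if s[i,4]>20: print("brown",s[i,:5]+[290,120,0,0,0])
for y in(.29,.222,.1535): print("body mid",proj(S,[.63,y,.036]).round(0),"cap",proj(S,[.63,y,.074]).round(0))
H=np.array([.576,.331])
for r in(.18,.24,.28):
    u,v=proj(S,[*(H+[0,-r]),.058]); u4=proj(S,[*(H+r*np.array([-np.sin(.04),-np.cos(.04)])),.058]); print("bar u",u.round(1),"at .04",u4.round(1),b[int(round(v)),int(u)-10:int(u)+11].min(1).tolist(),int(u)-10)
q=np.argwhere(b[240:262,310:345].min(2)>150); print("head min col",310+q[:,1].min())
E
```

```text
position: [0.475, 0.0053, 0.2474]
position: [0.4509, 0.1653, 0.2474]
position: [0.4274, 0.3252, 0.2474]
position: [0.4038, 0.4853, 0.2474]
tray diff 0
brown [311 163  49  48 472]
body mid [328. 170.] cap [328. 160.]
body mid [338. 185.] cap [339. 175.]
body mid [349. 201.] cap [350. 191.]
bar u 331.6 at .04 [329.1 202.8] [204, 182, 171, 171, 167, 139, 112, 147, 181, 200, 198, 191, 169, 146, 159, 171, 182, 195, 177, 105, 45] 321
bar u 341.5 at .04 [338.1 218.6] [214, 195, 171, 167, 156, 132, 112, 141, 181, 198, 197, 191, 168, 139, 132, 131, 142, 160, 169, 177, 196] 331
bar u 348.4 at .04 [344.3 229.7] [200, 181, 169, 161, 135, 106, 130, 171, 191, 194, 196, 204, 213, 222, 223, 223, 224, 224, 225, 215, 180] 338
head min col 332
```

Run:
```python
from h import *
b=cv2.imread("pics/side10.png"); T=cal("top"); S=cal("side")
hs=cv2.cvtColor(b,cv2.COLOR_BGR2HSV); o=((hs[:,:,0]<18)&(hs[:,:,1]>90)&(hs[:,:,2]>50))
for v in range(150,214,2): print(v,"".join("o" if o[v,u] else "#" if b[v,u].min()>200 else "+" if b[v,u].min()>140 else "." for u in range(300,372)))
```

```text
150 .....+++++++++++++++....................................................
152 ++++++++................................................................
154 ........................................................................
156 ................+++####++...............................................
158 ..++++++.....++############+.......++##+................................
160 .++#+#+++...+###############++####++#####+..............................
162 ..++++++....+###############++++....+#####+.............................
164 ....++++++.oo++############+.o.......+#####++...........................
166 ......+++++.oo.++++####+++..oo..+++++..+#####+..........................
168 .......+++++.oo.....+.....ooo.+######++.+#####+.........................
170 ++......+++++.ooooooooooooooo.+#################+.......................
172 ..........+++++oooooooooooooo.+##################+......................
174 ........+..+++++.oooooooooooo.+###################++....................
176 ...++#++++..+++++.oooooooooooo+################+####+...................
178 ....+##++++..++#++
[... 663 characters left out ...]
+......
196 ...............+###+++...++++###++##+++.oo..++#########++.o.+#####+.....
198 ................++##++++..+++++++++.....oooo...+++++++...ooo.+#####++...
200 ..................+##++++..++#+++.......ooooooo......oooooo...+######+..
202 ...................+##++++..++++++++++++.ooooooooooooooooo.+#+..+#####+.
204 ....................+##++++...+++++####+.ooooooooooooooooo.+##++.+######
206 .....................++#+++++..++++####+.ooooooooooooooooo.+#######+####
208 .......................+##++++..+++++##+.ooooooooooooo..++###+++++..+###
210 ........................+##++++..+++++##+..oooo..++++#++++++.........+##
212 .........................+##++++...++++###++++###+++++...........++++.++
```

Run:
```python
from h import *
S=cal("side");T,a=snap("top","top10.png")
for q in((320,161),(338.3,174.5),(350.3,190.5)): print((onz(S,*q,.074)-[.631,.1325,0]).round(4))
b=np.ascontiguousarray(a[:,:,::-1]); hs=cv2.cvtColor(b,cv2.COLOR_BGR2HSV); o=((hs[:,:,0]<18)&(hs[:,:,1]>70)&(hs[:,:,2]>50))
for y in(.29,.222,.1535): print(proj(T,[.63,y,.06]).round(1),proj(T,[.63,y,.012]).round(1))
for v in range(170,232,2): print(v,"".join("o" if o[v,u] else "#" if b[v,u].min()>205 else "+" if b[v,u].min()>140 else "." for u in range(192,302)))
```

```text
[-0.0243  0.1624  0.074 ]
[-0.0011  0.0916  0.074 ]
[0.0014 0.0229 0.074 ]
[215.9 190.8] [220.9 195.6]
[246.8 191.2] [250.4 195.9]
[277.9 191.5] [280.1 196.2]
170 ....+#########################################################################################################
172 ....##########################################################################################################
174 ....##########################################################################################################
176 ....##########++++++++++++++++++++++++++++##++++++++++++++++++++++++++++##+++++++++++++++++++###########+#####
178 ....##########...+++++++++++++++++++++++++##..++++++++++ooo.++++++++++++##..........oo.oo............+##......
180 ....##########...+##########################..++###########++o++##########.++##++#########++++##########.++###
182 ....##########...+##########################..+###############+oo+########.++++##############+o+########.++###
184 ...+##########...+##########################.+#################+oo++++####..+##################oo+++####+++###
186 ...+##########..+
[... 1923 characters left out ...]
++++++++++
220 ..##+..........++############################################+++++++++++++++++++++++++++++++++++++++++++++++++
222 ..++++........+++++++++++++++++++++++++++++###################################################################
224 ..............................................................................................................
226 ..............................................................................................................
228 ..............................................................................................................
230 ..............................................................................................................
```

Run:
```python
from h import *
import os
ref={"side":cv2.imread("pics/side10.png"),"top":cv2.imread("pics/top10.png")}
for n,box in(("side",(150,182,300,330)),("top",(180,214,205,235))):
    y0,y1,x0,x1=box
    for f in ["d","e","f","g","5","6","9","10"]:
        p=f"pics/{n}_{f}.png" if f.isalpha() else f"pics/{n}{f}.png"
        if not os.path.exists(p): continue
        im=cv2.imread(p)[y0:y1,x0:x1]; hs=cv2.cvtColor(im,cv2.COLOR_BGR2HSV); o=(hs[:,:,0]<18)&(hs[:,:,1]>90)&(hs[:,:,2]>50); q=np.argwhere(o)
        w=np.argwhere(im.min(2)>205)
        print(p,int(os.path.getmtime(p))%10000,o.sum(),q.mean(0).round(1)[::-1]+[x0,y0] if len(q) else "",len(w),q.min(0)[::-1]+[x0,y0] if len(q) else "",q.max(0)[::-1]+[x0,y0] if len(q) else "")
b=cv2.imread("pics/w7.png");
```

```text
pics/side_d.png 2098 0  132  
pics/side_e.png 2162 0  22  
pics/side_f.png 2174 0  0  
pics/side_g.png 2201 193 [319.  173.8] 147 [310 163] [329 181]
pics/side5.png 2229 33 [314.2 175.6] 25 [311 170] [329 181]
pics/side6.png 2324 0  0  
pics/side9.png 2381 141 [321.7 172.2] 176 [311 163] [329 179]
pics/side10.png 2423 141 [321.7 172.2] 137 [311 163] [329 179]
pics/top_d.png 2097 199 [223.  196.2] 606 [205 180] [231 204]
pics/top_e.png 2162 165 [222.  206.4] 628 [205 191] [229 213]
pics/top_f.png 2173 165 [222.  206.6] 626 [205 192] [229 213]
pics/top_g.png 2200 0  15  
pics/top9.png 2380 156 [222.1 204.9] 589 [205 190] [229 211]
pics/top10.png 2444 156 [222.1 204.9] 587 [205 190] [229 211]
```

Comparing the pictures shows that jar C was knocked forward in its bay between t=43 and t=48 s. It now rests against the bar at changer x of about −0.024, so step 2 was probably never met. I'll reopen the bar, pull the knob out, re-seat the jar and repeat the closing. First, back to the peg.

```bash
for i in 1 2; do python3 -m inch '[{"gripper":0,"delta_pos":[-0.54,-0.933,0.37],"rotation":[0,0,0]},{"gripper":0,"delta_pos":[-0.54,-0.933,0.37],"rotation":[0,0,0]},{"gripper":0,"delta_pos":[-0.54,-0.933,0.37],"rotation":[0,0,0]},{"gripper":0,"delta_pos":[-0.54,-0.933,0.37],"rotation":[0,0,0]},{"gripper":0,"delta_pos":[-0.54,-0.933,0.37],"rotation":[0,0,0]},{"gripper":0,"delta_pos":[-0.54,-0.933,0.37],"rotation":[0,0,0]},{"gripper":0,"delta_pos":[-0.54,-0.933,0.37],"rotation":[0,0,0]},{"gripper":0,"delta_pos":[-0.54,-0.933,0.37],"rotation":[0,0,0]}]' | sed -n 1,2p; done
python3 -m inch '[{"gripper":0,"delta_pos":[0,0,0],"rotation":[0,0,0]},{"gripper":0,"delta_pos":[0,0,0],"rotation":[0,0,0]},{"gripper":0,"delta_pos":[0,0,0],"rotation":[0,0,0]},{"gripper":0,"delta_pos":[0,0,0],"rotation":[0,0,0]},{"gripper":0,"delta_pos":[0,0,0],"rotation":[0,0,0]},{"gripper":0,"delta_pos":[0,0,0],"rotation":[0,0,0]},{"gripper":0,"delta_pos":[0,0,0],"rotation":[0,0,0]},{"gripper":0,"delta_pos":[0,0,0],"rotation":[0,0,0]}]'
python3 - <<'E'
from h import *
W,w=snap("wrist","w11.png"); m=(w.astype(int).min(2)>170).astype(np.uint8); k,l,s,ct=cv2.connectedComponentsWithStats(m)
print("peg pred",proj(W,(.576,.187,.1)))
for i in range(1,k):
    if 100<s[i,4]<6000: print(s[i],ct[i].round(1))
E
```

```text
time: 78.85
position: [0.4908, 0.3333, 0.1877]
time: 79.85
position: [0.5769, 0.1838, 0.1284]
time: 80.85
position: [0.5762, 0.185, 0.1289]
eef_rot: [-0.0, 0.001, 1.0, 0.0]
ft_force: [0.0, 0.2, -1.1]
finger_gap: 0.0427
grip_force: 0.0
peg pred [321.87100959 258.81746786]
[ 581  150   44  146 1353] [602.6 221.2]
[  42  192   32   75 1244] [ 57.6 232.5]
[ 72 213  25  42 580] [ 82.5 232.5]
[ 94 213  46  42 682] [111.5 236.8]
[ 287  213  203   12 2132] [389.8 218.1]
[513 224  31  30 708] [527.7 238.8]
[248 247  43  23 260] [262.8 257.1]
[211 248  31  45 416] [229.4 274.2]
[182 256  45  20 269] [204.4 264.7]
[ 171  260   56   67 1504] [191.9 302. ]
[ 51 271  28   6 126] [ 64.3 273.7]
[153 297  11  31 202] [158.  313.3]
[563 297  32  48 959] [578.2 320.8]
```

```bash
python3 -m inch '[{"gripper":0,"delta_pos":[0,0.09,1],"rotation":[0,0,0]},{"gripper":0,"delta_pos":[0,0,1],"rotation":[0,0,0]},{"gripper":0,"delta_pos":[0,0,1],"rotation":[0,0,0]},{"gripper":0,"delta_pos":[0,0,1],"rotation":[0,0,0]},{"gripper":0,"delta_pos":[0,0,0.55],"rotation":[0,0,0]},{"gripper":1,"delta_pos":[0,0,0],"rotation":[0,0,0]},{"gripper":1,"delta_pos":[0,0,0],"rotation":[0,0,0]},{"gripper":1,"delta_pos":[0,0,0],"rotation":[0,0,0]}]'
python3 -m inch '[{"gripper":1,"delta_pos":[0.48,0.02,0],"rotation":[0,0,0]},{"gripper":1,"delta_pos":[0.48,0.05,0],"rotation":[0,0,0]},{"gripper":1,"delta_pos":[0.48,0.08,0],"rotation":[0,0,0]},{"gripper":1,"delta_pos":[0.47,0.11,0],"rotation":[0,0,0]},{"gripper":1,"delta_pos":[0.46,0.14,0],"rotation":[0,0,0]},{"gripper":1,"delta_pos":[0.45,0.17,0],"rotation":[0,0,0]},{"gripper":1,"delta_pos":[0.44,0.2,0],"rotation":[0,0,0]},{"gripper":1,"delta_pos":[0.42,0.23,0],"rotation":[0,0,0]}]'
```

```text
time: 81.9
position: [0.5763, 0.1888, 0.0384]
eef_rot: [0.0, 0.0, 1.0, 0.001]
ft_force: [0.6, 5.8, -7.4]
finger_gap: 0.0124
grip_force: 58.4
time: 82.9
position: [0.503, 0.2074, 0.0384]
eef_rot: [0.001, 0.001, 1.0, 0.0]
ft_force: [6.2, 2.0, -4.0]
finger_gap: 0.0123
grip_force: 59.6
```

Opening works. I'll continue to about 1.07 rad, release and rise.

```bash
python3 -m inch '[{"gripper":1,"delta_pos":[0.41,0.26,0],"rotation":[0,0,0]},{"gripper":1,"delta_pos":[0.39,0.29,0],"rotation":[0,0,0]},{"gripper":1,"delta_pos":[0.37,0.31,0],"rotation":[0,0,0]},{"gripper":1,"delta_pos":[0.35,0.34,0],"rotation":[0,0,0]},{"gripper":1,"delta_pos":[0.32,0.36,0],"rotation":[0,0,0]},{"gripper":1,"delta_pos":[0.3,0.38,0],"rotation":[0,0,0]},{"gripper":1,"delta_pos":[0.27,0.4,0],"rotation":[0,0,0]},{"gripper":1,"delta_pos":[0.24,0.42,0],"rotation":[0,0,0]}]'
python3 -m inch '[{"gripper":1,"delta_pos":[0,0,0],"rotation":[0,0,0]},{"gripper":0,"delta_pos":[0,0,0],"rotation":[0,0,0]},{"gripper":0,"delta_pos":[0,0,0],"rotation":[0,0,0]},{"gripper":0,"delta_pos":[0,0,0],"rotation":[0,0,0]},{"gripper":0,"delta_pos":[0,0,-1],"rotation":[0,0,0]},{"gripper":0,"delta_pos":[0,0,-1],"rotation":[0,0,0]},{"gripper":0,"delta_pos":[0,0,-1],"rotation":[0,0,0]},{"gripper":0,"delta_pos":[0,0,-1],"rotation":[0,0,0]}]'
```

```text
time: 83.9
position: [0.446, 0.2588, 0.0382]
eef_rot: [-0.003, 0.002, 1.0, -0.003]
ft_force: [-17.0, -16.4, 19.5]
finger_gap: 0.0122
grip_force: 62.9
time: 84.9
position: [0.4498, 0.2622, 0.1185]
eef_rot: [-0.0, 0.001, 1.0, -0.0]
ft_force: [0.3, 0.6, 0.4]
finger_gap: 0.0427
grip_force: 0.0
```

```bash
python3 -m inch '[{"gripper":0,"delta_pos":[-0.397,-0.99,0],"rotation":[0,0,0]},{"gripper":0,"delta_pos":[-0.397,-0.99,0],"rotation":[0,0,0]},{"gripper":0,"delta_pos":[-0.397,-0.99,0],"rotation":[0,0,0]},{"gripper":0,"delta_pos":[-0.397,-0.99,0],"rotation":[0,0,0]},{"gripper":0,"delta_pos":[-0.397,-0.99,0],"rotation":[0,0,0]},{"gripper":0,"delta_pos":[-0.397,-0.99,0],"rotation":[0,0,0]},{"gripper":0,"delta_pos":[-0.397,-0.99,0],"rotation":[0,0,0]},{"gripper":0,"delta_pos":[-0.397,-0.99,0],"rotation":[0,0,0]}]' | sed -n 2p
python3 -m inch '[{"gripper":0,"delta_pos":[-0.397,-0.99,0],"rotation":[0,0,0]},{"gripper":0,"delta_pos":[-0.397,-0.99,0],"rotation":[0,0,0]},{"gripper":0,"delta_pos":[-0.397,-0.99,0],"rotation":[0,0,0]},{"gripper":0,"delta_pos":[-0.397,-0.99,0],"rotation":[0,0,0]},{"gripper":0,"delta_pos":[-0.397,-0.99,0],"rotation":[0,0,0]},{"gripper":0,"delta_pos":[0,0,0],"rotation":[0,0,0]},{"gripper":0,"delta_pos":[0,0,0],"rotation":[0,0,0]},{"gripper":0,"delta_pos":[0,0,0],"rotation":[0,0,0]}]'
```

```text
position: [0.5133, 0.103, 0.1179]
time: 86.9
position: [0.5522, 0.0058, 0.1179]
eef_rot: [-0.0, 0.0, 1.0, 0.0]
ft_force: [-0.0, 1.1, 0.4]
finger_gap: 0.0426
grip_force: 0.0
```

```bash
python3 -m inch '[{"gripper":0,"delta_pos":[0,0,1],"rotation":[0,0,0]},{"gripper":0,"delta_pos":[0,0,1],"rotation":[0,0,0]},{"gripper":0,"delta_pos":[0,0,1],"rotation":[0,0,0]},{"gripper":0,"delta_pos":[0,0,1],"rotation":[0,0,0]},{"gripper":0,"delta_pos":[0,0,1],"rotation":[0,0,0]},{"gripper":0,"delta_pos":[0,0,0.35],"rotation":[0,0,0]},{"gripper":1,"delta_pos":[0,0,0],"rotation":[0,0,0]},{"gripper":1,"delta_pos":[0,0,0],"rotation":[0,0,0]}]'
python3 -m inch '[{"gripper":1,"delta_pos":[0,0,0],"rotation":[0,0,0]},{"gripper":1,"delta_pos":[0.25,0,0],"rotation":[0,0,0]},{"gripper":1,"delta_pos":[0.25,0,0],"rotation":[0,0,0]},{"gripper":1,"delta_pos":[0.25,0,0],"rotation":[0,0,0]},{"gripper":1,"delta_pos":[0.25,0,0],"rotation":[0,0,0]},{"gripper":1,"delta_pos":[0.25,0,0],"rotation":[0,0,0]},{"gripper":1,"delta_pos":[0.25,0,0],"rotation":[0,0,0]},{"gripper":1,"delta_pos":[0.2,0,0],"rotation":[0,0,0]}]'
python3 -m inch '[{"gripper":1,"delta_pos":[0,0,0],"rotation":[0,0,0]},{"gripper":0,"delta_pos":[0,0,0],"rotation":[0,0,0]},{"gripper":0,"delta_pos":[0,0,0],"rotation":[0,0,0]},{"gripper":0,"delta_pos":[0,0,-1],"rotation":[0,0,0]},{"gripper":0,"delta_pos":[0,0,-1],"rotation":[0,0,0]},{"gripper":0,"delta_pos":[0,0,-1],"rotation":[0,0,0]},{"gripper":0,"delta_pos":[0,0,-1],"rotation":[0,0,0]},{"gripper":0,"delta_pos":[0,0,-1],"rotation":[0,0,0]}]'
python3 - <<'E'
from h import *
b=get_image("side"); q=np.argwhere(b[240:262,310:345].min(2)>150); print("head min col",310+q[:,1].min(),"home 332, out 320")
E
```

```text
time: 87.9
position: [0.5528, 0.0052, 0.0116]
eef_rot: [0.0, 0.001, 1.0, 0.0]
ft_force: [-3.5, 2.7, 4.9]
finger_gap: 0.0076
grip_force: 59.6
time: 88.9
position: [0.5229, 0.0053, 0.0118]
eef_rot: [0.004, 0.001, 1.0, 0.001]
ft_force: [16.6, 0.7, -9.6]
finger_gap: 0.0079
grip_force: 58.2
time: 89.9
position: [0.5174, 0.0044, 0.1114]
eef_rot: [-0.001, 0.001, 1.0, -0.0]
ft_force: [0.3, -0.1, -0.5]
finger_gap: 0.043
grip_force: 0.0
head min col 320 home 332, out 320
```

Knob is out again. Now I turn to the jar grip orientation and go to jar C at about (0.6075, 0.293).

```bash
python3 -m inch '[{"gripper":-0.6,"delta_pos":[0,0,0],"rotation":[0,0,1]},{"gripper":-0.6,"delta_pos":[0,0,0],"rotation":[0,0,1]},{"gripper":-0.6,"delta_pos":[0,0,0],"rotation":[0,0,1]},{"gripper":-0.6,"delta_pos":[0,0,0],"rotation":[0,0,1]},{"gripper":-0.6,"delta_pos":[0,0,0],"rotation":[0,0,1]},{"gripper":-0.6,"delta_pos":[0,0,0],"rotation":[0,0,1]},{"gripper":-0.6,"delta_pos":[0,0,0],"rotation":[0,0,1]},{"gripper":-0.6,"delta_pos":[0,0,0],"rotation":[0,0,1]}]' | sed -n 2,3p
python3 -m inch '[{"gripper":-0.6,"delta_pos":[0,0,0],"rotation":[0,0,1]},{"gripper":-0.6,"delta_pos":[0,0,0],"rotation":[0,0,1]},{"gripper":-0.6,"delta_pos":[0,0,0],"rotation":[0,0,1]},{"gripper":-0.6,"delta_pos":[0,0,0],"rotation":[0,0,1]},{"gripper":-0.6,"delta_pos":[0,0,0],"rotation":[0,0,1]},{"gripper":-0.6,"delta_pos":[0,0,0],"rotation":[0,0,0.08]},{"gripper":-0.6,"delta_pos":[0.95,0.3,0],"rotation":[0,0,0]},{"gripper":-0.6,"delta_pos":[0.95,0.3,0],"rotation":[0,0,0]}]' | sed -n 2,3p
python3 -m inch '[{"gripper":-0.6,"delta_pos":[0.95,0.3,0],"rotation":[0,0,0]},{"gripper":-0.6,"delta_pos":[0.95,0.3,0],"rotation":[0,0,0]},{"gripper":-0.6,"delta_pos":[0.95,0.3,0],"rotation":[0,0,0]},{"gripper":-0.6,"delta_pos":[0.95,0.3,0],"rotation":[0,0,0]},{"gripper":-0.6,"delta_pos":[0.95,0.3,0],"rotation":[0,0,0]},{"gripper":-0.6,"delta_pos":[0.95,0.3,0],"rotation":[0,0,0]},{"gripper":-0.6,"delta_pos":[0.95,0.3,0],"rotation":[0,0,0]},{"gripper":-0.6,"delta_pos":[0.95,0.3,0],"rotation":[0,0,0]}]' | sed -n 2,3p
python3 -m inch '[{"gripper":-0.6,"delta_pos":[0.95,0.3,0],"rotation":[0,0,0]},{"gripper":-0.6,"delta_pos":[0.95,0.3,0],"rotation":[0,0,0]},{"gripper":-0.6,"delta_pos":[0.95,0.3,0],"rotation":[0,0,0]},{"gripper":-0.6,"delta_pos":[0.95,0.3,0],"rotation":[0,0,0]},{"gripper":-0.6,"delta_pos":[0.95,0.3,0],"rotation":[0,0,0]},{"gripper":-0.6,"delta_pos":[0,0,0],"rotation":[0,0,0]},{"gripper":-0.6,"delta_pos":[0,0,0],"rotation":[0,0,0]},{"gripper":-0.6,"delta_pos":[0,0,0],"rotation":[0,0,0]}]' | sed -n 1,3p
python3 - <<'E'
from h import *
W,w=snap("wrist","w12.png"); b=np.ascontiguousarray(w[:,:,::-1]); hs=cv2.cvtColor(b,cv2.COLOR_BGR2HSV); o=((hs[:,:,0]<18)&(hs[:,:,1]>70)&(hs[:,:,2]>50)).astype(np.uint8)
k,l,s,ct=cv2.connectedComponentsWithStats(o)
for i in range(1,k):
    if s[i,4]>40: print(s[i])
print(proj(W,(.6075,.293,.074)),proj(W,(.6075,.293,.06)))
for v in range(190,330,5): print(v,"".join("o" if o[v,u] else "#" if b[v,u].min()>205 else "+" if b[v,u].min()>130 else "." for u in range(220,420,3)))
E
```

```text
position: [0.5175, 0.0045, 0.1104]
eef_rot: [-0.001, 0.464, 0.886, -0.001]
position: [0.5309, 0.0444, 0.1109]
eef_rot: [-0.0, 0.707, 0.707, 0.0]
position: [0.579, 0.196, 0.1109]
eef_rot: [-0.0, 0.707, 0.707, -0.0]
time: 93.95
position: [0.6086, 0.2886, 0.1111]
eef_rot: [-0.0, 0.708, 0.706, -0.0]
[ 277  194   83   78 1380]
[ 312  284   77   77 2315]
[ 314  364   63   32 1095]
[316.83406037 247.6256548 ] [316.92655255 241.5451569 ]
190 ....++###++#########++++###########################################
195 .++####++++++#####+++++####oooooooooooo+####################..#####
200 ####++++++.....++#+++####oooooooooooooooo+##################.+#####
205 #++++++........########+oooooooooooooooooo.#################.+#####
210 +++++..........#######+ooooo..++#++++.ooooo.################.+#####
215 ++.............######+ooo.+############+.ooo+###############.######
220 ...............######ooo+################+ooo##############+.######
225 ...............#####ooo####################.oo#############+.######
230 ...............####+oo######################oo+############..######
235 ..............
[... 649 characters left out ...]
.+++++++++++++++++++++++++++++++++++++++++++++++++++
285 ................++++++++++++++++++++oooooooooooo.+++++++++..+......
290 ................++++++++++++++++++oooooooooooooooo.+++++++..+......
295 ................+++++++++++++++++ooooooooooooooooooo++++++.........
300 ................++++++++++++++++oooooooooooooooooooo.+++++.........
305 ................++++++++++++++++ooooooooooooooooooooo+++++.+.......
310 ................+++++++++++++++ooooooooooooooooooooooo++++.+.......
315 ................+++++++++++++++oooooooo..........ooooo++++.+.......
320 ................+++++++++++++++oooooo.....+++++.....ooo+++.+.......
325 ................+++++++++++++++oooo...+++++++++++++..ooo+..+.......
```

Jar C's cap is at (318,241), i.e. about (0.608, 0.295). I'll grip it and slide it back about 22 mm in x.

```bash
python3 -m inch '[{"gripper":-0.6,"delta_pos":[0.1,0,1],"rotation":[0,0,0]},{"gripper":-0.6,"delta_pos":[0,0,1],"rotation":[0,0,0]},{"gripper":-0.6,"delta_pos":[0,0,1],"rotation":[0,0,0]},{"gripper":-0.6,"delta_pos":[0,0,1],"rotation":[0,0,0]},{"gripper":-0.6,"delta_pos":[0,0,1],"rotation":[0,0,0]},{"gripper":-0.6,"delta_pos":[0,0,0.4],"rotation":[0,0,0]},{"gripper":1,"delta_pos":[0,0,0],"rotation":[0,0,0]},{"gripper":1,"delta_pos":[0,0,0],"rotation":[0,0,0]}]'
python3 -m inch '[{"gripper":1,"delta_pos":[0,0,0],"rotation":[0,0,0]},{"gripper":1,"delta_pos":[0,0,-0.15],"rotation":[0,0,0]},{"gripper":1,"delta_pos":[-0.1,0.3,0],"rotation":[0,0,0]},{"gripper":1,"delta_pos":[-0.1,0.4,0],"rotation":[0,0,0]},{"gripper":1,"delta_pos":[0,0.4,0],"rotation":[0,0,0]},{"gripper":1,"delta_pos":[0,0,0],"rotation":[0,0,0]},{"gripper":1,"delta_pos":[0,0,0.15],"rotation":[0,0,0]},{"gripper":1,"delta_pos":[0,0,0],"rotation":[0,0,0]}]'
python3 -m inch '[{"gripper":1,"delta_pos":[0,0,0],"rotation":[0,0,0]},{"gripper":-0.5,"delta_pos":[0,0,0],"rotation":[0,0,0]},{"gripper":-0.5,"delta_pos":[0,0,0],"rotation":[0,0,0]},{"gripper":-0.5,"delta_pos":[0,0,0],"rotation":[0,0,0]},{"gripper":-0.5,"delta_pos":[0,0,-0.5],"rotation":[0,0,0]},{"gripper":-0.5,"delta_pos":[0,0,-1],"rotation":[0,0,0]},{"gripper":-0.5,"delta_pos":[0,0,-1],"rotation":[0,0,0]},{"gripper":-0.5,"delta_pos":[0,0,-1],"rotation":[0,0,0]}]'
```

```text
time: 95.0
position: [0.609, 0.2917, 0.0035]
eef_rot: [0.0, 0.707, 0.707, 0.0]
ft_force: [0.1, -0.2, -1.9]
finger_gap: 0.0529
grip_force: 62.9
time: 96.0
position: [0.6302, 0.2878, 0.0026]
eef_rot: [-0.0, 0.707, 0.707, -0.0]
ft_force: [-0.5, 0.8, -1.8]
finger_gap: 0.0527
grip_force: 63.4
time: 97.0
position: [0.631, 0.2878, 0.0751]
eef_rot: [0.0, 0.707, 0.707, 0.001]
ft_force: [0.4, -0.1, 0.3]
finger_gap: 0.0639
grip_force: 0.0
```

```bash
python3 -m inch '[{"gripper":-0.5,"delta_pos":[0,0,-1],"rotation":[0,0,0]},{"gripper":-0.5,"delta_pos":[0,-1,-1],"rotation":[0,0,0]},{"gripper":-0.5,"delta_pos":[-0.2,-1,-0.5],"rotation":[0,0,0]},{"gripper":-0.5,"delta_pos":[-0.2,-1,0],"rotation":[0,0,0]},{"gripper":-0.5,"delta_pos":[-0.2,-1,0],"rotation":[0,0,0]},{"gripper":-0.5,"delta_pos":[-0.2,-1,0],"rotation":[0,0,0]},{"gripper":-0.5,"delta_pos":[-0.2,-1,0],"rotation":[0,0,0]},{"gripper":-0.5,"delta_pos":[-0.2,-1,0],"rotation":[0,0,0]}]' | sed -n 2p
python3 -m inch '[{"gripper":-0.5,"delta_pos":[0,-1,0],"rotation":[0,0,-1]},{"gripper":-0.5,"delta_pos":[0,-1,0],"rotation":[0,0,-1]},{"gripper":-0.5,"delta_pos":[0,0,0],"rotation":[0,0,-1]},{"gripper":-0.5,"delta_pos":[0,0,0],"rotation":[0,0,-1]},{"gripper":-0.5,"delta_pos":[0,0,0],"rotation":[0,0,-1]},{"gripper":-0.5,"delta_pos":[0,0,0],"rotation":[0,0,-1]},{"gripper":-0.5,"delta_pos":[0,0,0],"rotation":[0,0,-1]},{"gripper":-0.5,"delta_pos":[0,0,0],"rotation":[0,0,-1]}]' | sed -n 2,3p
python3 -m inch '[{"gripper":-0.5,"delta_pos":[0,0,0],"rotation":[0,0,-1]},{"gripper":-0.5,"delta_pos":[0,0,0],"rotation":[0,0,-1]},{"gripper":-0.5,"delta_pos":[0,0,0],"rotation":[0,0,-1]},{"gripper":-0.5,"delta_pos":[0,0,0],"rotation":[0,0,-1]},{"gripper":-0.5,"delta_pos":[0,0,0],"rotation":[0,0,-1]},{"gripper":-0.5,"delta_pos":[0,0,0],"rotation":[0,0,-0.09]},{"gripper":-0.5,"delta_pos":[0,0,0],"rotation":[0,0,0]},{"gripper":-0.5,"delta_pos":[0,0,0],"rotation":[0,0,0]}]'
cat > chk.py <<'E'
from h import *
def brown(im): 
    hs=cv2.cvtColor(im,cv2.COLOR_RGB2HSV); return ((hs[:,:,0]<18)&(hs[:,:,1]>70)&(hs[:,:,2]>50)).astype(np.uint8)
W,w=snap("wrist","w13.png"); T,a=snap("top","top13.png"); S,b=snap("side","side13.png")
for n,c,im,(y0,y1,x0,x1) in(("top",T,a,(170,215,200,300)),("side",S,b,(150,215,305,372))):
    o=brown(im)[y0:y1,x0:x1]; k,l,s,ct=cv2.connectedComponentsWithStats(o)
    print(n,[(s[i][:5]+[x0,y0,0,0,0]).tolist() for i in range(1,k) if s[i,4]>20])
for v in range(150,214,3): print(v,"".join("o" if q else "#" if p.min()>200 else "+" if p.min()>140 else "." for q,p in zip(brown(b)[v,300:372],b[v,300:372])))
m=(w.astype(int).min(2)>170).astype(np.uint8); k,l,s,ct=cv2.connectedComponentsWithStats(m)
print("peg pred",proj(W,(.4495,.262,.1)))
for i in range(1,k):
    if 200<s[i,4]<900: print(s[i],ct[i].round(1),onz(W,*ct[i],.1).round(4))
print(ctrl.get_obs()["position"])
E
python3 chk.py
```

```text
position: [0.4901, 0.2638, 0.1238]
position: [0.4511, 0.2614, 0.1238]
eef_rot: [0.0, 0.299, 0.954, 0.0]
time: 100.0
position: [0.4508, 0.2614, 0.1231]
eef_rot: [-0.0, 0.001, 1.0, -0.0]
ft_force: [-0.2, -0.3, -0.1]
finger_gap: 0.0639
grip_force: 0.0
top [[236, 178, 26, 28, 197], [205, 180, 27, 26, 214], [266, 181, 26, 25, 185]]
side [[318, 161, 42, 50, 510]]
150 .....+++++++++++++++....................................................
153 ++++....................................................................
156 ......................+##########++.....................................
159 .++++++++...........+###################+...............................
162 +++++++...........oo.+#############+++####+.............................
165 ++.........++++#+++ooo..+++++++++..ooo+#####+...........................
168 ........+###+......oooooooooooooooooo...++####+.........................
171 .........+##+...+++.oooooooooooo.+##############+.......................
174 ........+++########.oooooooooo++##################+.....................
177 ....++#############+.ooooooooo.+###########
[... 561 characters left out ...]
##+....
201 ..................++###########+......+.oooooooooooooooooo.++..+#####++.
204 ....................+##################+.ooooooooooooooooo.+##+..+######
207 ......................+################+.oooooooooooooooo.++####+++++###
210 ........................+###############+.oooooo.++++++++++..........++#
213 ..........................+################++++++++............++++#++.+
peg pred [319.58887956 260.10947499]
[306 251  22  21 348] [316.6 261.4] [0.4503 0.2603 0.1   ]
[495 295  18  52 470] [503.7 320.1] [0.488  0.3735 0.1   ]
[471 410  25  49 777] [483.1 434.3] [0.5721 0.371  0.1   ]
[108 459  44   6 243] [129.  461.5] [0.5944 0.1312 0.1   ]
[0.45078344 0.26144369 0.12297988]
```

All three jars are centred in their bays, the knob is out and the bar is open. I'm closing the bar again.

```bash
python3 -m inch '[{"gripper":-0.5,"delta_pos":[0,-0.05,1],"rotation":[0,0,0]},{"gripper":-0.5,"delta_pos":[0,0,1],"rotation":[0,0,0]},{"gripper":-0.5,"delta_pos":[0,0,1],"rotation":[0,0,0]},{"gripper":-0.5,"delta_pos":[0,0,1],"rotation":[0,0,0]},{"gripper":-0.5,"delta_pos":[0,0,0.25],"rotation":[0,0,0]},{"gripper":1,"delta_pos":[0,0,0],"rotation":[0,0,0]},{"gripper":1,"delta_pos":[0,0,0],"rotation":[0,0,0]},{"gripper":1,"delta_pos":[0,0,0],"rotation":[0,0,0]}]'
python3 -m inch '[{"gripper":1,"delta_pos":[-0.2,-0.34,0],"rotation":[0,0,0]},{"gripper":1,"delta_pos":[-0.27,-0.4,0],"rotation":[0,0,0]},{"gripper":1,"delta_pos":[-0.3,-0.38,0],"rotation":[0,0,0]},{"gripper":1,"delta_pos":[-0.32,-0.36,0],"rotation":[0,0,0]},{"gripper":1,"delta_pos":[-0.35,-0.34,0],"rotation":[0,0,0]},{"gripper":1,"delta_pos":[-0.37,-0.31,0],"rotation":[0,0,0]},{"gripper":1,"delta_pos":[-0.39,-0.29,0],"rotation":[0,0,0]},{"gripper":1,"delta_pos":[-0.41,-0.26,0],"rotation":[0,0,0]}]'
python3 -m inch '[{"gripper":1,"delta_pos":[-0.42,-0.23,0],"rotation":[0,0,0]},{"gripper":1,"delta_pos":[-0.44,-0.2,0],"rotation":[0,0,0]},{"gripper":1,"delta_pos":[-0.45,-0.17,0],"rotation":[0,0,0]},{"gripper":1,"delta_pos":[-0.46,-0.14,0],"rotation":[0,0,0]},{"gripper":1,"delta_pos":[-0.47,-0.11,0],"rotation":[0,0,0]},{"gripper":1,"delta_pos":[-0.48,-0.08,0],"rotation":[0,0,0]},{"gripper":1,"delta_pos":[-0.48,-0.05,0],"rotation":[0,0,0]},{"gripper":1,"delta_pos":[-0.48,-0.02,0],"rotation":[0,0,0]}]'
python3 -m inch '[{"gripper":1,"delta_pos":[-0.05,0,0],"rotation":[0,0,0]},{"gripper":1,"delta_pos":[0,0,0],"rotation":[0,0,0]},{"gripper":0,"delta_pos":[0,0,0],"rotation":[0,0,0]},{"gripper":0,"delta_pos":[0,0,0],"rotation":[0,0,0]},{"gripper":0,"delta_pos":[0,0,0],"rotation":[0,0,0]},{"gripper":0,"delta_pos":[0,0,-1],"rotation":[0,0,0]},{"gripper":0,"delta_pos":[0,0,-1],"rotation":[0,0,0]},{"gripper":0,"delta_pos":[0,0,-1],"rotation":[0,0,0]}]'
```

```text
time: 101.15
position: [0.451, 0.2606, 0.0388]
eef_rot: [0.0, 0.0, 1.0, 0.0]
ft_force: [0.1, -0.4, 7.3]
finger_gap: 0.0124
grip_force: 58.4
time: 102.15
position: [0.5031, 0.2086, 0.0386]
eef_rot: [0.0, -0.001, 1.0, 0.001]
ft_force: [-4.2, 8.9, 2.7]
finger_gap: 0.0124
grip_force: 59.9
time: 103.15
position: [0.5756, 0.1887, 0.0384]
eef_rot: [-0.001, -0.001, 1.0, 0.001]
ft_force: [-28.9, 9.4, 23.8]
finger_gap: 0.0126
grip_force: 62.6
time: 104.15
position: [0.5777, 0.1863, 0.0984]
eef_rot: [-0.0, 0.001, 1.0, -0.0]
ft_force: [-0.3, 0.2, 0.1]
finger_gap: 0.0427
grip_force: 0.0
```

```bash
python3 -m inch '[{"gripper":1,"delta_pos":[0,0,-1],"rotation":[0,0,0]},{"gripper":1,"delta_pos":[0.58,-0.91,-0.5],"rotation":[0,0,0]},{"gripper":1,"delta_pos":[0.58,-0.91,0],"rotation":[0,0,0]},{"gripper":1,"delta_pos":[0.58,-0.91,0],"rotation":[0,0,0]},{"gripper":1,"delta_pos":[0.58,-0.91,0],"rotation":[0,0,0]},{"gripper":1,"delta_pos":[0.58,-0.91,0],"rotation":[0,0,0]},{"gripper":1,"delta_pos":[0.58,-0.91,0],"rotation":[0,0,0]},{"gripper":1,"delta_pos":[0.58,-0.91,0],"rotation":[0,0,0]}]' | sed -n 2p
python3 -m inch '[{"gripper":1,"delta_pos":[0.58,-0.91,0],"rotation":[0,0,0]},{"gripper":1,"delta_pos":[0.58,-0.91,0],"rotation":[0,0,0]},{"gripper":1,"delta_pos":[0.58,-0.91,0],"rotation":[0,0,0]},{"gripper":1,"delta_pos":[0,0,0],"rotation":[0,0,0]},{"gripper":1,"delta_pos":[0,0,0],"rotation":[0,0,0]},{"gripper":1,"delta_pos":[0,0,0],"rotation":[0,0,0]},{"gripper":1,"delta_pos":[0,0,0],"rotation":[0,0,0]},{"gripper":1,"delta_pos":[0,0,0],"rotation":[0,0,0]}]'
python3 - <<'E'
from h import *
S,b=snap("side","side14.png"); H=np.array([.576,.331])
for r in(.2,.24,.28):
    u,v=proj(S,[*(H+[0,-r]),.058]); print(b[int(round(v)),int(u)-10:int(u)+11].min(1).tolist(),int(u)-10,u.round(1))
q=np.argwhere(b[240:262,310:345].min(2)>150); print("head min col",310+q[:,1].min())
E
```

```text
position: [0.4955, 0.0582, 0.1279]
time: 106.15
position: [0.4616, 0.0051, 0.1279]
eef_rot: [-0.0, -0.0, 1.0, 0.0]
ft_force: [-0.4, 0.3, -0.0]
finger_gap: -0.0002
grip_force: 0.0
[66, 115, 155, 172, 165, 135, 111, 141, 181, 197, 197, 198, 202, 216, 221, 195, 107, 45, 44, 50, 44] 324 334.8
[210, 194, 174, 167, 154, 132, 111, 143, 182, 195, 196, 187, 169, 139, 130, 131, 138, 158, 170, 175, 195] 331 341.5
[199, 179, 169, 161, 134, 108, 130, 173, 195, 195, 191, 201, 215, 222, 223, 224, 223, 222, 225, 214, 183] 338 348.4
head min col 321
```

The bar is shut, with the same profile as before, and the knob is still out. I'm pushing it home and retreating.

```bash
python3 -m inch '[{"gripper":1,"delta_pos":[0,0,1],"rotation":[0,0,0]},{"gripper":1,"delta_pos":[0,0,1],"rotation":[0,0,0]},{"gripper":1,"delta_pos":[0,0,1],"rotation":[0,0,0]},{"gripper":1,"delta_pos":[0,0,1],"rotation":[0,0,0]},{"gripper":1,"delta_pos":[0,0,1],"rotation":[0,0,0]},{"gripper":1,"delta_pos":[0,0,1],"rotation":[0,0,0]},{"gripper":1,"delta_pos":[0,0,0],"rotation":[0,0,0]},{"gripper":1,"delta_pos":[0,0,0],"rotation":[0,0,0]}]' | sed -n 2p
python3 -m inch '[{"gripper":1,"delta_pos":[-0.27,0,0],"rotation":[0,0,0]},{"gripper":1,"delta_pos":[-0.27,0,0],"rotation":[0,0,0]},{"gripper":1,"delta_pos":[-0.27,0,0],"rotation":[0,0,0]},{"gripper":1,"delta_pos":[-0.27,0,0],"rotation":[0,0,0]},{"gripper":1,"delta_pos":[-0.27,0,0],"rotation":[0,0,0]},{"gripper":1,"delta_pos":[-0.27,0,0],"rotation":[0,0,0]},{"gripper":1,"delta_pos":[-0.27,0,0],"rotation":[0,0,0]},{"gripper":1,"delta_pos":[-0.27,0,0],"rotation":[0,0,0]}]'
python3 -m inch '[{"gripper":1,"delta_pos":[0,0,0],"rotation":[0,0,0]},{"gripper":1,"delta_pos":[0,0,0],"rotation":[0,0,0]},{"gripper":1,"delta_pos":[0,0,0],"rotation":[0,0,0]},{"gripper":1,"delta_pos":[0,0,0],"rotation":[0,0,0]},{"gripper":1,"delta_pos":[0.5,0,0],"rotation":[0,0,0]},{"gripper":1,"delta_pos":[1,0,0],"rotation":[0,0,0]},{"gripper":1,"delta_pos":[0,0,-1],"rotation":[0,0,0]},{"gripper":1,"delta_pos":[0,0,-1],"rotation":[0,0,0]}]'
python3 -m inch '[{"gripper":1,"delta_pos":[0,0,-1],"rotation":[0,0,0]},{"gripper":1,"delta_pos":[0,0,-1],"rotation":[0,0,0]},{"gripper":1,"delta_pos":[0,0,-1],"rotation":[0,0,0]},{"gripper":1,"delta_pos":[0,0,-1],"rotation":[0,0,0]},{"gripper":1,"delta_pos":[0,1,-1],"rotation":[0,0,0]},{"gripper":1,"delta_pos":[0,1,-1],"rotation":[0,0,0]},{"gripper":1,"delta_pos":[0,1,-1],"rotation":[0,0,0]},{"gripper":1,"delta_pos":[0,1,-1],"rotation":[0,0,0]}]' | sed -n 2p
for i in 1 2 3; do python3 -m inch '[{"gripper":1,"delta_pos":[0.15,1,0],"rotation":[0,0,0]},{"gripper":1,"delta_pos":[0.15,1,0],"rotation":[0,0,0]},{"gripper":1,"delta_pos":[0.15,1,0],"rotation":[0,0,0]},{"gripper":1,"delta_pos":[0.15,1,0],"rotation":[0,0,0]},{"gripper":1,"delta_pos":[0.15,1,0],"rotation":[0,0,0]},{"gripper":1,"delta_pos":[0.15,1,0],"rotation":[0,0,0]},{"gripper":1,"delta_pos":[0.15,1,0],"rotation":[0,0,0]},{"gripper":1,"delta_pos":[0.15,1,0],"rotation":[0,0,0]}]' | sed -n 2p; done
python3 chk.py | sed -n 1,24p
python3 - <<'E'
from h import *
b=cv2.imread("pics/side13.png"); q=np.argwhere(b[240:262,310:345].min(2)>150); print("head min col",310+q[:,1].min())
print("tray diff",(cv2.absdiff(b,cv2.imread("pics/side5.png")).max(2)[280:380,378:482]>40).sum())
H=np.array([.576,.331]);S=cal("side")
for r in(.24,.28):
    u,v=proj(S,[*(H+[0,-r]),.058]); print(b[int(round(v)),int(u)-10:int(u)+11].min(1).tolist())
E
```

```text
position: [0.4615, 0.0048, 0.0083]
time: 108.2
position: [0.5001, 0.0046, 0.0077]
eef_rot: [-0.004, 0.0, 1.0, -0.0]
ft_force: [-20.0, 2.9, 16.1]
finger_gap: 0.0002
grip_force: 10.1
time: 109.2
position: [0.4748, 0.0048, 0.0483]
eef_rot: [-0.0, 0.0, 1.0, 0.0]
ft_force: [0.3, 0.7, -0.0]
finger_gap: -0.0003
grip_force: 0.0
position: [0.475, 0.0855, 0.2088]
position: [0.451, 0.2455, 0.208]
position: [0.4267, 0.4062, 0.208]
position: [0.4028, 0.5661, 0.208]
top [[236, 178, 26, 28, 196], [205, 180, 27, 26, 214], [266, 181, 26, 25, 185]]
side [[318, 161, 42, 51, 516]]
150 .....+++++++++++++++....................................................
153 ++++....................................................................
156 ......................+##########++.....................................
159 .++++++++...........+###################+...............................
162 ..++++++..........oo.+#############+++####+.............................
165 .....+++++..++###++ooo.++++++++++..oo.+#####+...........................
168 .......++++++......oooooooooooooooooo...+#####+...................
[... 702 characters left out ...]
8 ................++##++++..+++++++++.....oooo...++++++....ooo.+#####++...
201 ..................+##+++++..++++++...++.oooooooooooooooooo.+++.+######+.
204 ....................+##++++...+++++####+.ooooooooooooooooo.+##++.+######
207 ......................+##++++..+++++###+.oooooooooooooooo.++####+++++###
210 ........................+##++++...++++##+.oooooo.+++#+++++++.........+##
213 ..........................+##++++..+++++###+#++++++...........+++++#++.+
head min col 332
tray diff 0
[213, 192, 174, 165, 159, 127, 105, 142, 180, 196, 197, 187, 169, 139, 127, 130, 141, 155, 169, 177, 193]
[197, 177, 167, 162, 134, 108, 128, 170, 190, 192, 192, 201, 212, 218, 221, 223, 223, 223, 223, 212, 178]
```

```bash
python3 -c "
from rig import ctrl
print(ctrl.job_done())"
```

```text
the job is handed in; nothing more can be done
None
```

I handed the job in at about 114 s, with all three jars upright in bays 1–3, the one beaker standing in the waste tray, the bar shut and the knob home; one jar was knocked forward mid-run, so after re-seating it I repeated the knob and bar sequence.

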